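Index a glued-up blank and hold the moisture meter on its marked wedge

ROBOT

A 6-joint arm with a two-finger parallel gripper is mounted at the origin on the work surface; the furniture and walls round the work are solid. World frame = base frame: x ahead of the robot, y to its left, z up, the work surface at z = 0. Lengths are in m, angles in rad, forces in N, time in s.
With the tool pointing down it reaches from about 0.35 to 0.975 m from the base axis. Payload 4.9 kg.
Tool frame: the origin (TCP) lies midway between the tips of the shut fingers; the grasp point (between the pads) lies 19 mm behind it; z points along the fingers, y is the line along which they close (so a half turn about z gives the same grasp; the last joint's range is limited). The gripper opens to 85 mm and grips with 20 to 120 N. Pads are 22 mm wide; open, the fingers measure 114 mm over their backs; the gripper's body (76 mm by 85 mm) begins 54 mm behind the grasp point. The pads swing forward as they close: fully open they stand 13 mm farther back than shut.
Start: joints at [-1.24, 0.053, 1.613, -0, 1.476, -0.119], TCP at [0.272, -0.563, 0.199] pointing down, gripper open.
Joint ranges: [-3.01, 3.01], [-1.01, 2.22], [0.06, 2.58], [-1.02, 4.17], [0.09, 2.62], [-3.14, 3.14]. Speed limits (rad/s): [2.57, 2.57, 3.14, 3.14, 3.14, 3.14].

INTERFACE

Orientations are given as a rotation vector (axis times angle).
In Python, from station import ctrl, optics, job gives the robot as it stands.
- The arm moves only by the shell command python3 -m jog 'ROWS' [OPENING] [FORCE]. ROWS is JSON, a list of rows, each a list of 2 entries, a list of its own where there are three numbers: the shift along the tool's x, y, z in m, then the turn, a rotation vector about the tool's x, y, z in rad. A call has 1 to 5 rows; each row is the pose to reach, as a shift and turn from the pose commanded when the call began, along the tool's axes at that moment; what a row does not reach only later rows make up. A row lasts 1/10 s, in which the tool goes at most 50 mm and 8.59 degrees, less where a joint would pass 70% of its speed; a pose out of reach is approached as far as the arm can. A call with a gripper value outside its range is refused whole. OPENING is the opening, from 0 (shut) to 1 (fully open), set as the call begins (- or left out, the last holds). The fingers move at their own pace and stop on an object; FORCE is the grip in N (left out, the last holds). Time passes only in rows, so rows that repeat a pose let the fingers close. It gives the time, the measured TCP pose, the force, the opening and the grip force at its end, in the units of the state.
- ctrl.get_obs(): the state, without advancing time (a new reading comes with each control period).
- optics.get_image(name): name is "scene" or "top" or "wrist"; returns a dict with "image" (384x512x3 uint8, blue, green, red), "fx", "fy", "cx", "cy" (pixels), "rvec" (rotation vector, rad) and "tvec" (3), from world to camera coordinates, as OpenCV has them; the wrist camera has in their place "mount" (4x4, takes a point from camera to tool coordinates, whose origin is the TCP and whose axes are the flange's). Camera axes: x right, y down, z forward; pixel columns grow to the right and rows downward; lengths in m; the calibration is good to about 2 mm. A picture is of the moment at which its call begins: read the wrist's pose just before it. There is no depth.
- job.finish_job(): hands the job in; it is judged then, once.
The state is a dict: "t": time; "q": joint angles; "dq": joint speeds; "effort": joint torques, N m; "tool_pos": TCP position; "tool_rot": TCP orientation; "contact_force": force on the tool from outside, world axes, zero at the start; "wrist_torque": the same for the moment, N m; "opening": finger opening in m; "grip_force": force on a finger pad.
Only numpy, scipy, OpenCV 4.12 (cv2) and the standard library are available. Lean on these libraries where they do the work, as an engineer would, in place of code of your own. Each camera call takes 0.05 s, during which the arm holds its last target. There are 200 camera calls.

TASK

The glued-up wooden blank under the router must have its moisture read at the wedge marked with the blue crayon circle. Turn the indexing turntable (the upright black knob at its edge is its handle) until the marked wedge stands at the brass pointer with the spring roller home in its notch; then lift the yellow moisture meter out of its cradle and hold it upright on the middle of the circle, its long side across the grain (in line with pointer and turntable centre), pressed lightly so that the spring sensor under it is about half-way in. Finish while still holding it there in the gripper for the reading, and leave the other things on the bench alone.

Things in the scene. Friction and masses are not known exactly. Their poses are not given: they have to be found in the camera images.
- turntable (a joint): angle (rad) of the indexing turntable, positive counter-clockwise from above; 0 = marked wedge at the brass pointer. Turns both ways to 3.3 rad, light friction. A spring roller drops into eight V notches round the rim, one every 0.785 rad (one at 0); it pulls the table home from within about 0.05 rad, and about 7 N at the knob turns it out. Starts between 1.3 and 2.6
- axis (a point): point on the turntable's vertical axis, level with the blank's top face (129 above the bench). x points level from the pointer through the centre to the router's column, z up. All stands on a fixed 420 x 330 plywood board on legs, its top 85 above the bench. The router hangs 84 behind the centre, 40 to either side, its top 272 above the bench; its column is 205 behind, 337 high
- knob_grip (a point): the turntable's handle: upright black revolving knob, 23 to 25 thick, 134 from the turntable's axis, 90 degrees clockwise (from above) from the marked wedge. Point on the knob's axis, 165 above the bench; the knob reaches 22 above it and 52 below it, the blank's top lies 36 below it. Its x and y axes mean nothing (it revolves on its pin)
- mark (a point): centre of the blue crayon circle (33 across, with a cross in it) on the blank's top face, 84 from the turntable's axis, 129 above the bench. x points level from the mark to the turntable's axis, z up; the wood's grain runs along y
- blank: eight-sided wooden blank glued from eight wedges, light and dark in turn, 250 across corners, 24 thick, fixed on the 300 wide metal index plate by a washer and black star knob (40 wide, 23 above the top face) in the middle. The grain of each wedge runs along its outer edge. Origin on the turntable's axis at the blank's underside; -x points to the marked wedge
- pointer (a point): tip of the fixed brass pointer at the edge of the index plate, on the robot's side, 141 from the turntable's axis
- meter_grip (a point): centre to grip of the meter's upright yellow grip, 46 along the meter's x (its long side), 30 along y, ribbed pads on the broad sides: pinch across y. The grip's top with the display lies 23 above this point; it is straight for 30 below, then a 56 x 36 collar 8 high, then the black head, 84 x 46 x 22, its flat underside 58 below this point. About 0.22 kg; z up
- meter: the whole yellow and black moisture meter, upright in its cradle at the start, display on top. Origin at the centre of the head's underside, x along its long side, z up; it reaches 81 above its origin and the spring sensor 8 below
- sensor_face (a point): centre of the face of the meter's sensor: grey pad 40 (along the meter's x) x 26 that stands out 8 below the head's underside, 66 below the centre of the grip when not pressed
- sensor (a joint): how far the sensor pad is pressed into the head (m): 0 fully out, 0.008 fully in (then the head takes the load rigidly). Spring: about 2 N to begin, 7 N fully in
- cradle: black charging cradle fixed on the bench, 116 x 76, in which the meter stands; origin at the centre of its underside, x along its (and the meter's) long side. The meter's head rests 14 above the bench between lips 6 higher, with 2.5 play all round: lift straight up
- glue_bottle: bystander: cream glue bottle with a red nozzle, 176 high
- wax_tin: bystander: round cream wax tin, 72 across
- dust_brush: bystander: flat dust brush

How it is judged:
On the way, in this order (a step that is already met when the one before it is completed fails the run):
1. the turntable is turned until the marked wedge stands at the pointer, the roller home in its notch (within 2 degrees), with the meter still in its cradle (value of joint turntable between -0.035 and 0.035 rad and distance of meter_grip from where it was at the start of the episode below 0.02 m and velocity of joint turntable between -0.1 and 0.1 rad/s), for 0.3 s.
2. the meter is lifted out of its cradle (distance between meter and cradle above 0.05 m and contact force between the fingers and meter above 2 N), for 0.2 s.
At the end, for the whole second after the job is handed in: turntable within 2 degrees of the pointer notch; meter held still in the gripper, within 5.7 degrees of upright and 8.6 of the mark-to-axis line, sensor centre within 10 mm of the mark, 1.5 to 6.8 mm pressed in, 1 to 10 N on the blank (value of joint turntable between -0.035 and 0.035 rad and horizontal distance between sensor_face and mark below 0.01 m and angle between meter's own z axis and vertical below 0.1 rad and angle between the x axis of meter and the x axis of mark, either way round below 0.15 rad and value of joint sensor between 0.0015 and 0.0068 m and contact force between meter and blank between 1 and 10 N and contact force between the fingers and meter above 2 N and linear speed of meter below 0.02 m/s); the arm keeps its last pose, push and grip.
It fails at once if the meter is pressed on the blank with more than 25 N (contact force between meter and blank above 25 N).
It fails at once if another thing on the bench is moved by more than 25 mm (distance of any of glue_bottle, wax_tin, dust_brush from where it was at the start of the episode above 0.025 m).
It also fails if it takes over 61 s, if anything falls off the work surface, if the arm or the gripper's body presses on something with over 40 N, if the wrist force passes 120 N, or if a joint passes its speed limit or range.

## Working session

There is one attempt and no reset: what is moved stays moved. The work goes in short steps, Python scripts to look and compute and a shell command to move; the robot and the scene stay as the last step left them, time stands still between calls to the robot, and variables do not carry over. Pictures are saved under pics/ and viewed, at most 10 in all, crops included, and the job is handed in when it is done.

```bash
mkdir -p pics; ls; cat > h.py <<'E'
import numpy as np, cv2
from scipy.spatial.transform import Rotation as R
from station import ctrl, optics, job
def cam(name):
    o=ctrl.get_obs(); d=optics.get_image(name)
    K=np.array([[d['fx'],0,d['cx']],[0,d['fy'],d['cy']],[0,0,1]])
    if name=='wrist':
        T=np.eye(4);T[:3,:3]=R.from_rotvec(o['tool_rot']).as_matrix();T[:3,3]=o['tool_pos']
        M=T@np.array(d['mount']); Rc=M[:3,:3]; c=M[:3,3]
    else:
        Rw=R.from_rotvec(np.ravel(d['rvec'])).as_matrix(); Rc=Rw.T; c=-Rc@np.ravel(d['tvec'])
    return d['image'],K,Rc,c
def ray(K,Rc,c,uv,z):
    uv=np.atleast_2d(uv).astype(float)
    r=(Rc@np.linalg.inv(K)@np.c_[uv,np.ones(len(uv))].T).T
    return c+r*((z-c[2])/r[:,2])[:,None]
def proj(K,Rc,c,p):
    q=(np.atleast_2d(p)-c)@Rc; q=q/q[:,2:]; return (q@K.T)[:,:2]
E
python3 - <<'E'
from h import *
print(ctrl.get_obs())
a=[]
for n in('top','scene'):
    im,K,Rc,c=cam(n); cv2.imwrite(f'pics/{n}0.png',im); print(n,c,Rc[:,2],K[0])
E
```

```text
pics
{'t': 0.0, 'q': array([-1.23995944e+00,  5.33607793e-02,  1.61430440e+00,  1.80654226e-05,
        1.47595134e+00, -1.18978836e-01]), 'dq': array([-4.01663354e-04, -1.41093946e-03, -1.29851622e-03,  1.74909587e-03,
       -1.95991564e-03,  1.24994782e-05]), 'effort': array([-4.66621696e-04, -3.93677723e+01, -3.70177460e+01, -1.79334693e-04,
        7.02415840e-03,  3.62197525e-06]), 'tool_pos': array([ 0.27154502, -0.56217448,  0.19745441]), 'tool_rot': array([-3.06050747e+00, -7.00175235e-01,  3.07842321e-04]), 'contact_force': array([-0.14080342,  0.85386111, -0.31595916]), 'wrist_torque': array([ 0.02985263, -0.01330321,  0.0093915 ]), 'grip_force': 0.0, 'opening': 0.08523978551709097}
top [ 0.3760341  -0.11251261  1.51968384] [ 0.06114154 -0.01552189 -0.99800841] [419.85104715   0.         258.89300457]
scene [-0.02901426 -1.16639819  0.88899342] [ 0.35777886  0.75302495 -0.55222071] [485.33818294   0.         250.15738046]
```

View pics/top0.png

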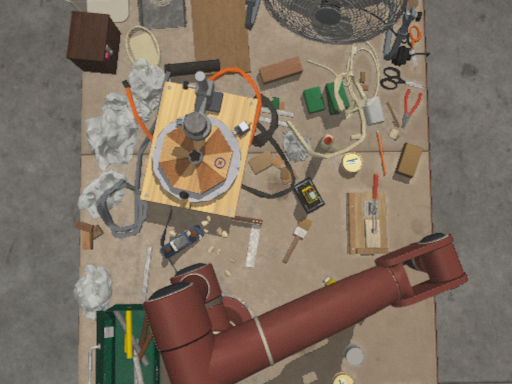

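View pics/scene0.png

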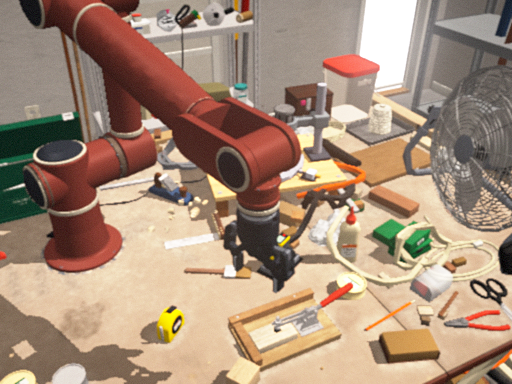

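```bash
python3 - <<'E'
from h import *
im,K,Rc,c=cam('top')
cv2.imwrite('pics/crop1.png',cv2.resize(im[110:270,135:345],None,fx=3.8,fy=3.7,interpolation=cv2.INTER_CUBIC)[:600,:800])
hsv=cv2.cvtColor(im,cv2.COLOR_BGR2HSV)
# blue crayon
m=cv2.inRange(hsv,(105,60,40),(175,255,200)); m[:140]=0;m[190:]=0;m[:,:160]=0;m[:,240:]=0
ys,xs=np.nonzero(m); print('blue',xs.mean(),ys.mean(),len(xs),np.ptp(xs),np.ptp(ys))
print('guess')
for n,uv,z in [('axis',(196,157),.129),('mark',(220,163),.129),('knob',(184,195),.187),('pointer',(188,201),.1),('meter',(310,194),.095)]:
    print(n,ray(K,Rc,c,uv,z))
E
```

```text
blue 219.22222222222223 163.0 9 8 9
guess
axis [[0.58811175 0.07361635 0.129     ]]
mark [[ 0.56709514 -0.00603594  0.129     ]]
knob [[0.45827109 0.1043466  0.187     ]]
pointer [[0.44317565 0.10508347 0.1       ]]
meter [[ 0.46200014 -0.30877442  0.095     ]]
```

View pics/crop1.png

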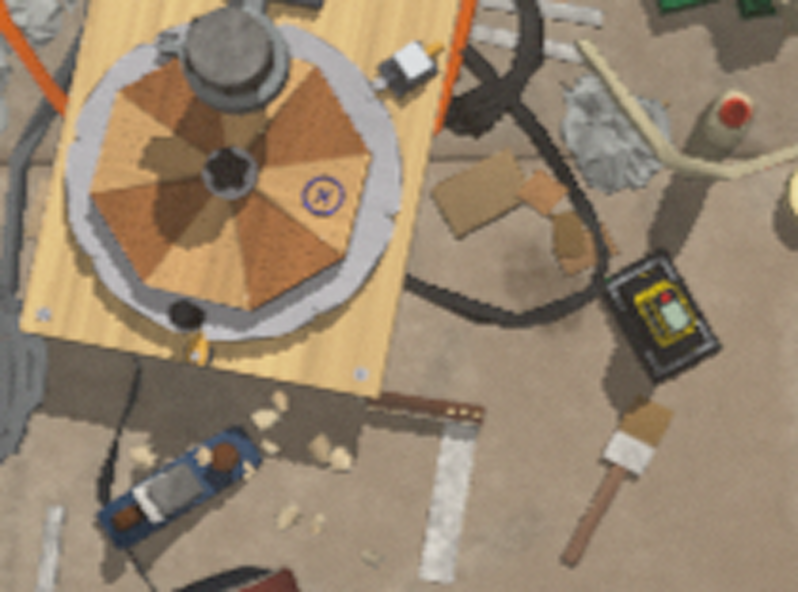

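The top view shows the star knob at about (195,156), the blue circle at (220,163), the black knob at (184,195), the brass pointer at (187,202), and the meter in its cradle at (310,195). Next I'll work out their positions.

```bash
python3 - <<'E'
from h import *
im,K,Rc,c=cam('top')
hsv=cv2.cvtColor(im,cv2.COLOR_BGR2HSV)
# metal plate outline: grey bright, hull -> ellipse on z=.105 plane
m=cv2.inRange(hsv,(0,0,120),(179,40,235)); w=np.zeros_like(m); w[112:206,148:246]=255; m&=w
cs,_=cv2.findContours(m,cv2.RETR_EXTERNAL,cv2.CHAIN_APPROX_NONE); k=max(cs,key=lambda a:cv2.boundingRect(a)[2]*cv2.boundingRect(a)[3])
P=ray(K,Rc,c,k[:,0,:],.105)[:,:2]; 
(cx,cy),r=cv2.minEnclosingCircle(P.astype(np.float32)); print('plate',cx,cy,r)
A=ray(K,Rc,c,(195.3,155.9),.150)[0]; print('star',A)
M=ray(K,Rc,c,(219.7,162.9),.129)[0]; Kn=ray(K,Rc,c,(184.2,195.1),.187)[0]
print('M',M,'K',Kn)
b=cv2.inRange(hsv,(12,130,150),(28,255,255)); w[:]=0; w[190:212,178:200]=255; ys,xs=np.nonzero(b&w); print('brass',len(xs),xs.min(),xs.max(),ys.min(),ys.max(),xs.mean(),ys.mean())
Pt=ray(K,Rc,c,(xs.mean(),ys.mean()),.11)[0]; print('brass',Pt)
y=cv2.inRange(hsv,(22,120,100),(38,255,255)); w[:]=0; w[170:220,290:330]=255; y&=w
q=np.argwhere(y)[:,::-1]; Y=ray(K,Rc,c,q,.095)[:,:2].astype(np.float32); print('meter',len(q),cv2.minAreaRect(Y))
d=cv2.inRange(hsv,(0,0,0),(179,110,75)); w[:]=0; w[172:216,290:330]=255; d=cv2.morphologyEx((d|y)&w,cv2.MORPH_CLOSE,np.ones((3,3)))
cs,_=cv2.findContours(d,cv2.RETR_EXTERNAL,cv2.CHAIN_APPROX_NONE); k=max(cs,key=cv2.contourArea)
print('cradle',cv2.minAreaRect(ray(K,Rc,c,k[:,0,:],.02)[:,:2].astype(np.float32)))
for a in(A,np.array([cx,cy,0])):
    f=lambda p:(np.linalg.norm((p-a)[:2]),np.degrees(np.arctan2((p-a)[1],(p-a)[0])))
    print('M',f(M),'K',f(Kn),'P',f(Pt))
# board corners bolts / edge direction
for e in [((25,330),(378,397))]:
    p=ray(K,Rc,c,[(135+u/3.8,110+v/3.7) for u,v in e],.085); t=p[1]-p[0]; print('board edge',np.degrees(np.arctan2(t[1],t[0])),np.linalg.norm(t))
o=ctrl.get_obs(); print(R.from_rotvec(o['tool_rot']).as_matrix())
E
```

```text
plate 0.5941529870033264 0.07157809287309647 0.15644147992134094
star [0.58856945 0.07308129 0.15      ]
M [ 0.56744162 -0.00504096  0.129     ] K [0.45794541 0.10371468 0.187     ]
brass 18 186 189 201 208 187.61111111111111 204.22222222222223
brass [0.43191147 0.10488388 0.11      ]
meter 81 ((0.46736347675323486, -0.3053573668003082), (0.06667891144752502, 0.040305934846401215), 30.978595733642578)
cradle ((0.47961363196372986, -0.2957102358341217), (0.15869124233722687, 0.0840129628777504), 26.755563735961914)
M (np.float64(0.0809288018482522), np.float64(-105.1333754713003)) K (np.float64(0.13416796829129016), np.float64(166.80174475401938)) P (np.float64(0.1598534535976181), np.float64(168.52452677599356))
M (np.float64(0.08114170983364118), np.float64(-109.21986465294562)) K (np.float64(0.13994736095915303), np.float64(166.72451120477567)) P (np.float64(0.16562483168371217), np.float64(168.39919126106375))
board edge -101.77752022016787 0.32245057873623784
[[ 9.00522237e-01  4.34809761e-01 -4.15486640e-04]
 [ 4.34809932e-01 -9.00521435e-01  1.21135166e-03]
 [ 1.52552899e-04 -1.27150682e-03 -9.99999180e-01]]
```

```bash
cat >> h.py <<'E'
def plan(x,y,z,yaw):
    o=ctrl.get_obs(); Rt=R.from_rotvec(o['tool_rot']); a=np.radians(yaw)
    T=R.from_matrix(np.c_[[np.cos(a),np.sin(a),0],[np.sin(a),-np.cos(a),0],[0,0,-1]])
    print('at',np.round(o['tool_pos'],4),'shift',np.round(Rt.inv().apply(np.array([x,y,z])-o['tool_pos']),4),'turn',np.round((Rt.inv()*T).as_rotvec(),4),'F',np.round(o['contact_force'],1),'t',round(float(o['t']),2))
E
python3 -m jog '[[[0,0,-0.05],[0,0,0]],[[0,0,-0.1],[0,0,0]],[[0,0,-0.16],[0,0,0]],[[0,0,-0.16],[0,0,0]]]'; python3 -c "
from h import *
plan(.458,.104,.36,122)"
```

```text
t: 0.6
tool_pos: [0.2724, -0.5647, 0.3675]
tool_rot: [3.05, 0.698, 0.002]
contact_force: [-0.3, 0.2, 1.7]
opening: 0.0854
grip_force: 0.0
at [ 0.2724 -0.5647  0.3675] shift [ 4.579e-01 -5.215e-01  4.000e-04] turn [ 0.0081  0.0115 -1.6793] F [-0.3  0.2  1.7] t 0.6
```

```bash
python3 -m jog '[[[0.046,-0.052,0],[0,0,-0.14]],[[0.092,-0.104,0],[0,0,-0.28]],[[0.137,-0.156,0],[0,0,-0.42]],[[0.183,-0.208,0],[0,0,-0.56]],[[0.183,-0.208,0],[0,0,-0.7]]]' | grep -E 'tool_pos|^t:'; python3 -c "
from h import *
plan(.458,.104,.36,122)"
```

```text
t: 1.1
tool_pos: [0.3388, -0.32, 0.3578]
at [ 0.3388 -0.32    0.3578] shift [ 0.436  -0.0623 -0.0019] turn [-2.000e-04 -9.000e-04 -9.744e-01] F [ 1.2  0.3 -0.2] t 1.1
```

```bash
python3 -m jog '[[[0.05,-0.007,0],[0,0,-0.14]],[[0.1,-0.014,0],[0,0,-0.28]],[[0.15,-0.021,0],[0,0,-0.42]],[[0.2,-0.028,0],[0,0,-0.56]],[[0.25,-0.035,0],[0,0,-0.7]]]' | grep -E 'tool_pos|^t:'; python3 -c "
from h import *
plan(.458,.104,.36,122)"
```

```text
t: 1.6
tool_pos: [0.4083, -0.0799, 0.3581]
at [ 0.4083 -0.0799  0.3581] shift [ 0.1625  0.0993 -0.0019] turn [ 1.000e-04  1.000e-04 -2.742e-01] F [ 0.7 -0.   0.2] t 1.6
```

```bash
python3 -m jog '[[[0.04,0.025,0],[0,0,-0.14]],[[0.08,0.05,0],[0,0,-0.274]],[[0.12,0.075,0],[0,0,-0.274]],[[0.162,0.099,-0.002],[0,0,-0.274]],[[0.162,0.099,-0.002],[0,0,-0.274]]]' | grep -E 'tool_pos|^t:'; python3 - <<'E'
from h import *
plan(.458,.104,.165,122)
im,K,Rc,c=cam('wrist'); cv2.imwrite('pics/w1.png',im)
A=np.array([.5885,.073]);a=np.radians(168.3)
print('cam',c,Rc[:,2]); 
for n,p in [('knob',(.458,.104,.187)),('star',(*A,.152)),('mark',(.5674,-.005,.129)),('ptr',(*(A+.141*np.array([np.cos(a),np.sin(a)])),.105))]: print(n,proj(K,Rc,c,p))
E
```

```text
t: 2.1
tool_pos: [0.4588, 0.1059, 0.3596]
at [0.4588 0.1059 0.3596] shift [-0.0017 -0.0016  0.1946] turn [-0.0008 -0.0023  0.0026] F [-0.1 -1.   0.6] t 2.1
cam [0.42411426 0.16205301 0.53557217] [ 0.13593208 -0.21976615 -0.96603587]
knob [[254.06701774 166.09421409]]
star [[331.76842109 238.2216939 ]]
mark [[280.68755763 269.88214006]]
ptr [[248.41807948 152.34325268]]
```

View pics/w1.png

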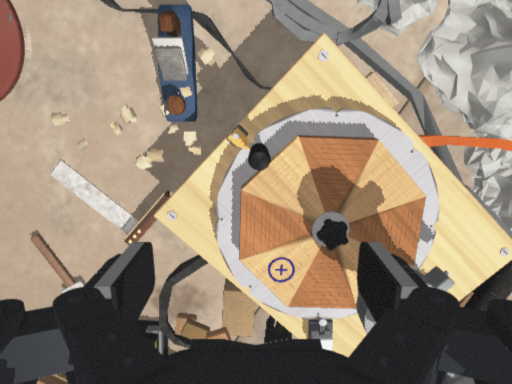

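The wrist view shows the knob at about (260,156), the pointer at (240,136), the star knob at (332,233) and the mark at (281,269). These sit within a few millimetres of the top-view predictions.

```bash
python3 - <<'E'
from h import *
im,K,Rc,c=cam('wrist'); hsv=cv2.cvtColor(im,cv2.COLOR_BGR2HSV)
d=cv2.inRange(im,(0,0,0),(50,50,50))
def blob(u,v):
    n,l,s,ce=cv2.connectedComponentsWithStats(d); i=l[v,u]; return s[i],ce[i],(l==i)
s,ce,m=blob(260,157); print('knobblob',s,ce)
s2,c2,_=blob(332,234); print('star',s2,c2)
b=cv2.inRange(hsv,(100,80,30),(140,255,200)); b[:245]=0;b[295:]=0;b[:,:260]=0;b[:,305:]=0
q=np.argwhere(b)[:,::-1]; mk=(q.min(0)+q.max(0))/2; print('markpx',mk,np.ptp(q,axis=0))
A=ray(K,Rc,c,c2,.150)[0]; M=ray(K,Rc,c,mk,.129)[0]; print('A',A,'M',M,np.linalg.norm((M-A)[:2]))
# knob: project candidate top & base
k=np.argwhere(m)[:,::-1]; (x,y),r=cv2.minEnclosingCircle(k.astype(np.float32)); print('circ',x,y,r)
print('knob mid',ray(K,Rc,c,ce,.160)[0],'nadir shift',proj(K,Rc,c,[(.458,.104,.187),(.458,.104,.13)]))
g=cv2.inRange(hsv,(15,150,120),(30,255,255)); g[:115]=0;g[150:]=0;g[:,:222]=0;g[:,258:]=0
q=np.argwhere(g)[:,::-1]; print('brass',len(q),q.min(0),q.max(0),q[np.argmax(q.sum(1))])
P=ray(K,Rc,c,q[np.argmax(q.sum(1))],.11)[0]
for n,p in(('M',M),('P',P),('K',ray(K,Rc,c,ce,.160)[0])): e=(p-A)[:2]; print(n,p,np.linalg.norm(e),np.degrees(np.arctan2(e[1],e[0])))
# board bolts
E
```

```text
knobblob [250 142  21  26 298] [259.09731544 153.38590604]
star [319 218  30  30 616] [334.4025974  231.77272727]
markpx [282.5 267.5] [25 23]
A [0.5870042  0.07806612 0.15      ] M [ 0.56717645 -0.00392456  0.129     ] 0.08435408775490681
circ 260.0 154.44000244140625 12.599843978881836
knob mid [0.45762349 0.11197397 0.16      ] nadir shift [[255.516919   164.05056417]
 [255.65410146 155.27453327]]
brass 2 [242 131] [246 138] [246 138]
M [ 0.56717645 -0.00392456  0.129     ] 0.08435408775490681 -103.59479641565869
P [0.43798331 0.1132504  0.11      ] 0.15311812509725034 166.7155759346396
K [0.45762349 0.11197397 0.16      ] 0.13375018127321445 165.31431252415163
```

```bash
python3 -c "
from h import *
plan(.458,.108,.147,122)"
python3 -m jog '[[[-0.0005,0.003,0.05],[0,0,0]],[[0,0.003,0.1],[0,0,0]],[[0.001,0.003,0.15],[0,0,0]],[[0.001,0.003,0.19],[0,0,0]],[[0.001,0.003,0.212],[0,0,0]]]' | grep -E 'tool_pos|^t:|cont'; python3 -c "
from h import *
plan(.458,.108,.147,122)"
```

```text
at [0.4587 0.1021 0.3598] shift [0.0053 0.0029 0.2128] turn [-0.0017 -0.0004 -0.0028] F [ 0.5 -0.1 -0.9] t 2.2
t: 2.7
tool_pos: [0.4582, 0.1017, 0.1438]
contact_force: [1.1, -0.4, 0.2]
at [0.4582 0.1017 0.1438] shift [ 0.0055  0.0031 -0.0032] turn [-0.0059 -0.0027 -0.0083] F [ 1.1 -0.4  0.2] t 2.7
```

```bash
python3 -m jog '[[[0.005,0.003,-0.002],[0,0,0]],[[0.005,0.003,-0.002],[0,0,0]],[[0.005,0.003,-0.002],[0,0,0]],[[0.005,0.003,-0.002],[0,0,0]],[[0.005,0.003,-0.002],[0,0,0]]]' 0 50; python3 -m jog '[[[0,0,0],[0,0,0]],[[0,0,0],[0,0,0]],[[0,0,0],[0,0,0]]]'
```

```text
t: 3.2
tool_pos: [0.4616, 0.1091, 0.1526]
tool_rot: [1.53, 2.742, 0.001]
contact_force: [-6.1, -2.8, 13.4]
opening: 0.0127
grip_force: 8.9
t: 3.5
tool_pos: [0.4625, 0.1093, 0.1538]
tool_rot: [1.529, 2.74, 0.003]
contact_force: [-0.8, -0.7, 7.4]
opening: -0.0002
grip_force: 3.6
```

```bash
python3 -m jog '[[[0,0,0],[0,0,0]],[[0,0,-0.02],[0,0,0]],[[0,0,-0.06],[0,0,0]],[[0,0,-0.1],[0,0,0]],[[0,0,-0.1],[0,0,0]]]' 1| grep -E 'tool_pos|^t:|cont|opening'; python3 - <<'E'
from h import *
plan(.458,.108,.147,122)
im,K,Rc,c=cam('wrist'); a=im.copy()
t,_,_,_=cam('top')
cv2.imwrite('pics/w2.png',np.hstack([a[:, :400],cv2.resize(t[120:216,135:235],(400,384),interpolation=cv2.INTER_CUBIC)]))
E
```

```text
t: 4.0
tool_pos: [0.4642, 0.1097, 0.2584]
contact_force: [-1.0, -0.0, -0.2]
opening: 0.0722
at [0.4642 0.1097 0.2584] shift [ 0.0024 -0.0073  0.1113] turn [ 0.0109  0.0058 -0.0054] F [-1.  -0.  -0.2] t 4.0
```

View pics/w2.png

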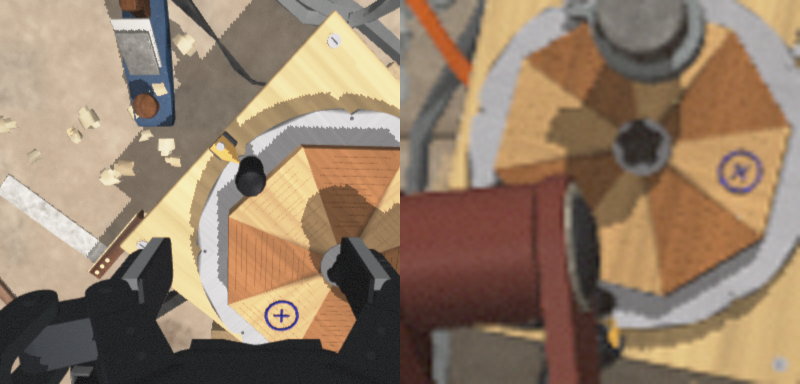

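The knob has not moved and stands upright, its top at about (251,182) in the wrist view, so the pads slid past it on the table side. I'll measure it again.

```bash
python3 - <<'E'
from h import *
plan(.458,.108,.147,122)
im,K,Rc,c=cam('wrist')
d=cv2.inRange(im,(0,0,0),(75,75,75)); d[:140]=0; d[215:]=0; d[:,:225]=0; d[:,285:]=0
n,l,s,ce=cv2.connectedComponentsWithStats(d); i=1+np.argmax(s[1:,4]); x,y,w,h,a=s[i]; print(s[i])
u=x+w/2; print('top',ray(K,Rc,c,(u,y+h-w/2),.187)[0],'bottom?',ray(K,Rc,c,(u,y+w/2*.85),.118)[0])
o=ctrl.get_obs(); t=o['tool_pos']; print('tcp px',proj(K,Rc,c,[t,t-[0,0,.1],(*t[:2],.165)]))
# star refine
print('star', ray(K,Rc,c,(335,262),.15)[0])
# tool->expected knob
for k in [(.458,.104),(.458,.108),(.458,.112)]: print(proj(K,Rc,c,[(*k,.187),(*k,.115)]))
E
```

```text
at [0.4617 0.1095 0.2524] shift [ 0.0008 -0.0042  0.1054] turn [ 0.0028  0.0015 -0.0054] F [ 0.6 -0.6 -0.2] t 4.1
[238 159  32  41 982]
top [0.45783383 0.11404356 0.187     ] bottom? [0.46104218 0.10848194 0.118     ]
tcp px [[253.8318919  221.56557661]
 [254.20453309 179.7564636 ]
 [254.16706297 183.96048738]]
star [0.5626638  0.08266396 0.15      ]
[[247.06223393 195.34345404]
 [248.76945479 174.2280121 ]]
[[249.88706449 190.89579084]
 [250.98462821 170.68899569]]
[[252.73204741 186.41639799]
 [253.2121579  167.13023859]]
```

```bash
python3 -m jog '[[[0,0,0.05],[0,0,0]],[[0.001,-0.002,0.09],[0,0,0]],[[0.002,-0.002,0.111],[0,0,0]],[[0.002,-0.002,0.111],[0,0,0]],[[0.002,-0.002,0.111],[0,0,0]]]' 0.55 50| grep -E 'tool_pos|^t:|cont|opening'; python3 - <<'E'
from h import *
plan(.4595,.111,.14,122)
im,K,Rc,c=cam('wrist'); t,_,_,_=cam('scene'); o=ctrl.get_obs();print(o['opening'],o['contact_force'])
print(proj(K,Rc,c,[o['tool_pos'],o['tool_pos']+[0,0,.019]]))
cv2.imwrite('pics/w3.png',np.hstack([im[60:360,60:460],cv2.resize(t[130:230,200:333],(400,300),interpolation=cv2.INTER_CUBIC)]))
E
```

```text
t: 4.65
tool_pos: [0.4574, 0.11, 0.1388]
contact_force: [0.0, -0.2, 0.3]
opening: 0.0471
at [0.4574 0.11   0.1388] shift [-0.0002  0.0023 -0.0012] turn [-0.002  -0.001  -0.0055] F [ 0.  -0.2  0.3] t 4.65
0.046816370143874714 [ 0.44985998 -0.14233241 -0.05407117]
[[258.02595183 226.3436635 ]
 [258.17700455 240.38046826]]
```

View pics/w3.png

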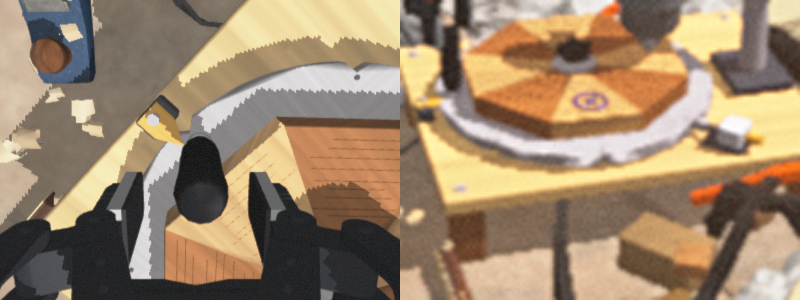

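The knob now stands between the pads and upright, its top at about crop (203,203), with the pads at columns 130 and 260. I'll close on it at this lower height.

```bash
for i in 1 2; do python3 -m jog '[[[0,0.002,0],[0,0,0]],[[0,0.002,0],[0,0,0]]]' 0.2 50| grep -E 'tool_pos|^t:|cont|opening|grip'; done; python3 -m jog '[[[0,0,0],[0,0,0]],[[0,0,0],[0,0,0]]]' 0.2 50| grep -E 'tool_pos|^t:|cont|opening|grip'
```

```text
t: 4.95
tool_pos: [0.4602, 0.1107, 0.1418]
contact_force: [-4.0, -1.6, 6.5]
opening: 0.0209
grip_force: 49.4
t: 5.15
tool_pos: [0.4606, 0.1116, 0.1418]
contact_force: [-9.0, -2.8, 8.9]
opening: 0.0208
grip_force: 48.6
t: 5.35
tool_pos: [0.4606, 0.1115, 0.1418]
contact_force: [-9.5, -3.1, 8.9]
opening: 0.0206
grip_force: 48.6
```

```bash
python3 - <<'E'
from h import *
o=ctrl.get_obs(); Rt=R.from_rotvec(o['tool_rot']); p=o['tool_pos'].copy(); A=np.array([.588,.0758])
v=p[:2]-A; print(np.linalg.norm(v),np.degrees(np.arctan2(v[1],v[0])))
Q=[]
for f in range(0,90,4):
    a=np.radians(-f); w=A+np.array([[np.cos(a),-np.sin(a)],[np.sin(a),np.cos(a)]])@v
    Q.append(Rt.inv().apply(np.r_[w-p[:2],0]))
Q=np.array(Q)
for i in range(0,len(Q)-1,5): print(np.round((Q[i+1:i+6]-Q[i])[:,:2],4).tolist())
E
```

```text
0.13230520550425406 164.32638230092243
[[0.006, 0.007], [0.0115, 0.0144], [0.0165, 0.0222], [0.0209, 0.0303], [0.0248, 0.0387]]
[[0.0033, 0.0086], [0.0059, 0.0175], [0.0079, 0.0265], [0.0093, 0.0356], [0.01, 0.0448]]
[[0.0001, 0.0092], [-0.0004, 0.0185], [-0.0016, 0.0276], [-0.0034, 0.0367], [-0.0059, 0.0456]]
[[-0.0031, 0.0087], [-0.0067, 0.0172], [-0.011, 0.0254], [-0.0158, 0.0333], [-0.0211, 0.0408]]
[[-0.0059, 0.0071], [-0.0122, 0.0139]]
```

```bash
f='tool_pos|^t:|cont|opening|grip'
python3 -m jog '[[[0.006,0.004,-0.002],[0,0,0]],[[0.0115,0.0115,-0.002],[0,0,0]],[[0.0165,0.0195,-0.002],[0,0,0]],[[0.021,0.028,-0.002],[0,0,0]],[[0.025,0.037,-0.002],[0,0,0]]]' 0.2 60| grep -E $f
python3 -c "
from h import *
o=ctrl.get_obs();v=o['tool_pos'][:2]-[.588,.0758];print(np.linalg.norm(v),np.degrees(np.arctan2(v[1],v[0])))"
```

```text
t: 5.85
tool_pos: [0.4795, 0.1526, 0.1421]
contact_force: [-3.1, -1.2, -0.3]
opening: 0.0198
grip_force: 60.0
0.13296359484694212 144.71605251034913
```

```bash
f='tool_pos|cont|opening'
python3 -m jog '[[[0.0035,0.0085,0],[0,0,0]],[[0.006,0.0175,0],[0,0,0]],[[0.008,0.0265,0],[0,0,0]],[[0.0095,0.0355,0],[0,0,0]],[[0.01,0.045,0],[0,0,0]]]'| grep -E $f
python3 -m jog '[[[0,0.009,0],[0,0,0]],[[-0.0005,0.0185,0],[0,0,0]],[[-0.0015,0.0275,0],[0,0,0]],[[-0.0035,0.0365,0],[0,0,0]],[[-0.006,0.0455,0],[0,0,0]]]'| grep -E $f
python3 -c "
from h import *
o=ctrl.get_obs();v=o['tool_pos'][:2]-[.588,.0758];print(np.linalg.norm(v),np.degrees(np.arctan2(v[1],v[0])))"
```

```text
tool_pos: [0.5131, 0.1861, 0.1421]
contact_force: [-2.0, 1.7, -0.9]
opening: 0.0202
tool_pos: [0.5546, 0.2054, 0.1421]
contact_force: [-4.1, 2.5, 1.5]
opening: 0.0201
0.1337983319197788 104.45372901263956
```

```bash
f='tool_pos|cont|opening'
python3 -m jog '[[[-0.003,0.0085,0],[0,0,0]],[[-0.0065,0.017,0],[0,0,0]],[[-0.011,0.0255,0],[0,0,0]],[[-0.016,0.0335,0],[0,0,0]],[[-0.021,0.041,0],[0,0,0]]]'| grep -E $f
python3 -m jog '[[[-0.0045,0.005,0],[0,0,0]],[[-0.009,0.0105,0],[0,0,0]],[[-0.009,0.0105,0],[0,0,0]],[[-0.009,0.0105,0],[0,0,0]]]'| grep -E $f
python3 - <<'E'
from h import *
o=ctrl.get_obs();v=o['tool_pos'][:2]-[.588,.0758];print(np.linalg.norm(v),np.degrees(np.arctan2(v[1],v[0])))
im,K,Rc,c=cam('top'); hsv=cv2.cvtColor(im,cv2.COLOR_BGR2HSV)
cv2.imwrite('pics/t2.png',cv2.resize(im[120:220,135:255],(800,600),interpolation=cv2.INTER_CUBIC))
im,K,Rc,c=cam('wrist');cv2.imwrite('pics/w4.png',im)
E
```

```text
tool_pos: [0.6009, 0.2095, 0.142]
contact_force: [-7.3, 3.2, 3.6]
opening: 0.0204
tool_pos: [0.616, 0.2072, 0.1421]
contact_force: [2.6, 4.9, -2.4]
opening: 0.0202
0.1343796362171478 77.97145335982572
```

View pics/t2.png

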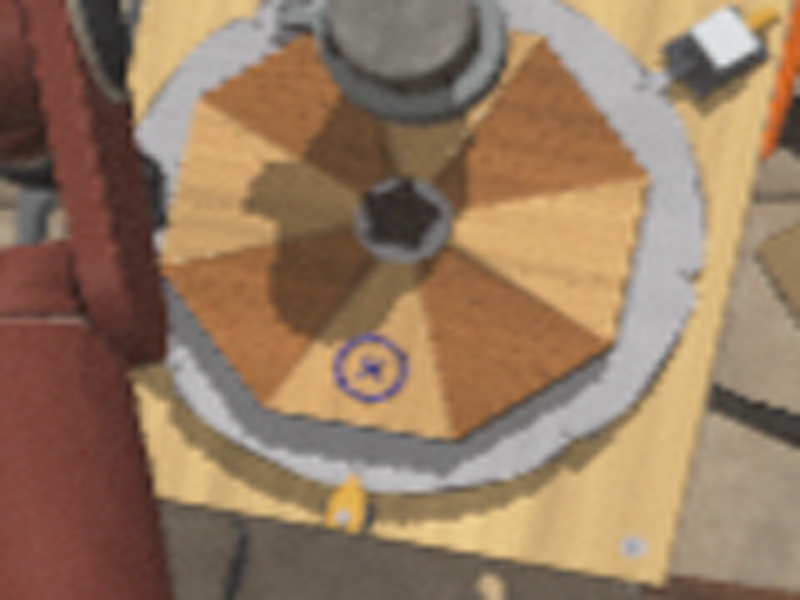

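The circle at crop (371,369) lies on the line from the pointer (348,485) to the centre (403,215). I'll release the knob and lift off.

```bash
f='tool_pos|cont|opening|^t:'
python3 -m jog '[[[0,0,0],[0,0,0]],[[0,0,0],[0,0,0]],[[0,0,0],[0,0,0]],[[0,0,-0.03],[0,0,0]],[[0,0,-0.08],[0,0,0]]]' 1| grep -E $f
python3 -m jog '[[[0,0,-0.05],[0,0,0]],[[0,0,-0.1],[0,0,0]],[[0,0,-0.12],[0,0,0]],[[0,0,-0.12],[0,0,0]]]'| grep -E $f
python3 - <<'E'
from h import *
im,K,Rc,c=cam('top'); hsv=cv2.cvtColor(im,cv2.COLOR_BGR2HSV)
b=cv2.inRange(hsv,(105,60,40),(175,255,200)); b[:172]=0;b[192:]=0;b[:,:180]=0;b[:,202:]=0
q=np.argwhere(b)[:,::-1]; print('blue',len(q),q.min(0),q.max(0),(q.min(0)+q.max(0))/2)
for uv in((190.65,181.5),(q.min(0)+q.max(0))/2): print('mark',ray(K,Rc,c,uv,.129))
A=ray(K,Rc,c,(195.5,155.8),.15)[0]; M=ray(K,Rc,c,(190.6,181.4),.129)[0]; v=(M-A)[:2]; print(A,np.linalg.norm(v),np.degrees(np.arctan2(v[1],v[0])))
P=ray(K,Rc,c,(135+350/6.667,120+482/6),.11)[0]; v=(P-A)[:2]; print('ptr',np.linalg.norm(v),np.degrees(np.arctan2(v[1],v[0])))
plan(.47,-.30,.34,28)
E
```

```text
t: 8.35
tool_pos: [0.6118, 0.2045, 0.2173]
contact_force: [1.8, 0.1, 0.3]
opening: 0.0858
t: 8.75
tool_pos: [0.6163, 0.2055, 0.3481]
contact_force: [0.5, 0.9, 0.6]
opening: 0.0857
blue 9 [187 176] [193 186] [190. 181.]
mark [[0.50643813 0.0916711  0.129     ]]
mark [[0.508129   0.09381653 0.129     ]]
[0.58889263 0.07242537 0.15      ] 0.084382266261039 166.70143956506072
ptr 0.14762111611258086 167.16242328667923
at [0.6153 0.2053 0.3443] shift [-0.3537 -0.389   0.0032] turn [ 0.0048 -0.0022  1.6348] F [ 0.4  0.1 -0.5] t 8.8
```

```bash
python3 -m jog '[[[-0.033,-0.037,0],[0,0,0.14]],[[-0.067,-0.074,0],[0,0,0.28]],[[-0.1,-0.11,0],[0,0,0.42]],[[-0.134,-0.147,0],[0,0,0.56]],[[-0.167,-0.184,0],[0,0,0.7]]]'| grep -E 'tool_pos|^t:'
python3 -c "
from h import *
plan(.47,-.30,.34,28)"
```

```text
t: 9.3
tool_pos: [0.5439, -0.035, 0.3384]
at [ 0.5439 -0.035   0.3384] shift [-0.2731 -0.0328 -0.0015] turn [-0.0041  0.0021  0.9296] F [ 0.1 -0.4  0.3] t 9.3
```

```bash
python3 -m jog '[[[-0.045,-0.005,0],[0,0,0.145]],[[-0.09,-0.01,0],[0,0,0.29]],[[-0.135,-0.016,0],[0,0,0.435]],[[-0.18,-0.021,0],[0,0,0.58]],[[-0.225,-0.027,0],[0,0,0.725]]]'| grep -E 'tool_pos|^t:'
python3 -c "
from h import *
plan(.47,-.30,.34,28)"
```

```text
t: 9.8
tool_pos: [0.4843, -0.2534, 0.3384]
at [ 0.4843 -0.2534  0.3384] shift [-0.0408  0.0268 -0.0016] turn [-0.0041  0.0016  0.2039] F [-0.   0.8  0.4] t 9.8
```

```bash
python3 -m jog '[[[-0.02,0.013,0],[0,0,0.14]],[[-0.041,0.027,0],[0,0,0.204]],[[-0.041,0.027,0],[0,0,0.204]],[[-0.041,0.027,0],[0,0,0.204]],[[-0.041,0.027,0],[0,0,0.204]]]'| grep -E 'tool_pos|^t:'
python3 - <<'E'
from h import *
im,K,Rc,c=cam('wrist'); cv2.imwrite('pics/w5.png',im)
hsv=cv2.cvtColor(im,cv2.COLOR_BGR2HSV)
y=cv2.inRange(hsv,(22,120,90),(38,255,255)); n,l,s,ce=cv2.connectedComponentsWithStats(cv2.morphologyEx(y,cv2.MORPH_CLOSE,np.ones((5,5))))
i=1+np.argmax(s[1:,4]); q=np.argwhere(l==i)[:,::-1]; print(s[i])
print('yellow',cv2.minAreaRect(ray(K,Rc,c,q,.095)[:,:2].astype(np.float32)))
plan(.467,-.304,.34,28)
print(proj(K,Rc,c,[(.467,-.304,.095),(.467,-.304,.02)]))
E
```

```text
t: 10.3
tool_pos: [0.4719, -0.2981, 0.3404]
[250 138  27  45 589]
yellow ((0.4672887325286865, -0.3095402121543884), (0.05597265437245369, 0.032184720039367676), 28.181507110595703)
at [ 0.472  -0.298   0.3408] shift [-0.0073  0.0029  0.0008] turn [-0.0013  0.0003  0.0078] F [ 0.4  0.4 -0.4] t 10.35
[[258.83625727 158.48760239]
 [258.51570408 149.63849695]]
```

View pics/w5.png

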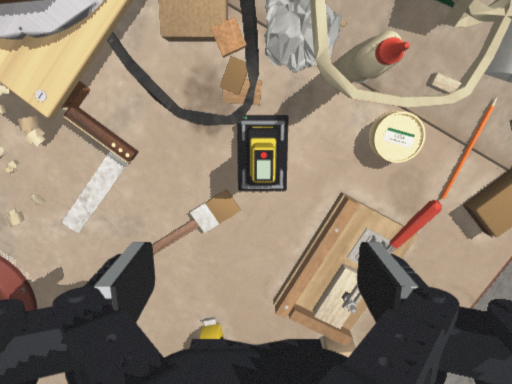

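The meter is square to the tool. Its yellow top spans columns 250–277 and rows about 146–183, the upper rows of the blob being the side and collar. I'll solve its centre and descend.

```bash
python3 - <<'E'
from h import *
im,K,Rc,c=cam('wrist'); hsv=cv2.cvtColor(im,cv2.COLOR_BGR2HSV)
m=ray(K,Rc,c,(263.3,164.5),.095)[0]; print('meter top',m)
# cradle outer rim: dark box u 238-288, v 116-190
d=cv2.inRange(im,(0,0,0),(75,75,75)); d[:116]=0;d[200:]=0;d[:,:230]=0;d[:,295:]=0
n,l,s,ce=cv2.connectedComponentsWithStats(d); i=1+np.argmax(s[1:,4]); q=np.argwhere(l==i)[:,::-1]
print(s[i],'cradle',cv2.minAreaRect(ray(K,Rc,c,q,.02)[:,:2].astype(np.float32)))
plan(m[0],m[1],.2,28.2)
E
```

```text
meter top [ 0.46316937 -0.31277204  0.095     ]
[ 230  116   58   75 1974] cradle ((0.46146664023399353, -0.3072527050971985), (0.10967876762151718, 0.08201485127210617), 28.445140838623047)
at [ 0.4722 -0.298   0.3412] shift [-0.0149  0.0088  0.1412] turn [-0.0007  0.0001  0.0045] F [-0.   0.5  1.3] t 10.4
```

```bash
python3 -m jog '[[[-0.005,0.003,0.045],[0,0,0]],[[-0.013,0.008,0.09],[0,0,0.004]],[[-0.013,0.008,0.135],[0,0,0.004]],[[-0.013,0.008,0.16],[0,0,0.004]],[[-0.013,0.008,0.16],[0,0,0.004]]]'| grep -E 'tool_pos|^t:'
python3 - <<'E'
from h import *
im,K,Rc,c=cam('wrist')
hsv=cv2.cvtColor(im,cv2.COLOR_BGR2HSV)
y=cv2.inRange(hsv,(20,110,80),(40,255,255)); n,l,s,ce=cv2.connectedComponentsWithStats(cv2.morphologyEx(y,cv2.MORPH_CLOSE,np.ones((5,5))))
i=1+np.argmax(s[1:,4]); x,v,w,h,a=s[i]; print(s[i])
q=np.argwhere(l==i)[:,::-1]
Y=ray(K,Rc,c,q,.095)[:,:2]
o=ctrl.get_obs(); T=R.from_rotvec(o['tool_rot']).as_matrix(); L=(Y-o['tool_pos'][:2])@T[:2,:2]
print('tool-frame extents',L.min(0),L.max(0)); 
# width per tool-x slice on the near half (true top face)
for a in np.arange(L[:,0].min(),L[:,0].max(),.008):
    k=(L[:,0]>=a)&(L[:,0]<a+.008); print(round(a,3),L[k,1].min().round(4),L[k,1].max().round(4))
plan(.4645,-.3115,.056,28.2)
E
```

```text
t: 10.9
tool_pos: [0.462, -0.3094, 0.1763]
[ 242  142   40   72 1299]
tool-frame extents [-0.02337785 -0.01361275] [0.0333011  0.01635418]
-0.023 -0.0132 0.0162
-0.015 -0.0132 0.0162
-0.007 -0.0131 0.016
0.001 -0.013 0.0158
0.009 -0.0129 0.0164
0.017 -0.0136 0.0163
0.025 -0.0135 0.0162
0.033 -0.0112 0.0137
at [ 0.4635 -0.3108  0.1798] shift [0.0007 0.0016 0.1238] turn [-0.0039  0.0013 -0.0001] F [-0.4 -0.6 -0.3] t 10.95
```

```bash
python3 -m jog '[[[0,0.0015,0.04],[0,0,0]],[[0,0.0015,0.08],[0,0,0]],[[0,0.0015,0.11],[0,0,0]],[[0,0.0015,0.122],[0,0,0]],[[0,0.0015,0.122],[0,0,0]]]'| grep -E 'tool_pos|^t:|cont'
for i in 1 2; do python3 -m jog '[[[0,0,0],[0,0,0]],[[0,0,0],[0,0,0]],[[0,0,0],[0,0,0]],[[0,0,0],[0,0,0]]]' 0.15 50| grep -E 'tool_pos|^t:|cont|open|grip';done
```

```text
t: 11.45
tool_pos: [0.4652, -0.3135, 0.06]
contact_force: [-0.5, -0.7, 0.6]
t: 11.85
tool_pos: [0.4655, -0.3141, 0.0611]
contact_force: [-3.1, 5.5, 12.7]
opening: 0.0284
grip_force: 27.3
t: 12.25
tool_pos: [0.4656, -0.3141, 0.0616]
contact_force: [-1.3, 1.1, 5.1]
opening: 0.026
grip_force: 48.8
```

```bash
python3 -m jog '[[[0,0,-0.02],[0,0,0]],[[0,0,-0.05],[0,0,0]],[[0,0,-0.09],[0,0,0]],[[0,0,-0.13],[0,0,0]],[[0,0,-0.17],[0,0,0]]]'| grep -E 'tool_pos|^t:|open|grip'
python3 -m jog '[[[0,0,-0.04],[0,0,0]],[[0,0,-0.08],[0,0,0]],[[0,0,-0.08],[0,0,0]],[[0,0,-0.08],[0,0,0]]]'| grep -E 'tool_pos|^t:|cont|open|grip'
python3 - <<'E'
from h import *
plan(.507,.0925,.31,-12.5)
im,K,Rc,c=cam('wrist'); t,_,_,_=cam('scene')
cv2.imwrite('pics/w6.png',np.hstack([im[84:384,60:460],cv2.resize(t[130:280,200:400],(400,300),interpolation=cv2.INTER_CUBIC)]))
E
```

```text
t: 12.75
tool_pos: [0.4647, -0.3135, 0.2316]
opening: 0.0131
grip_force: 0.0
t: 13.15
tool_pos: [0.4654, -0.3141, 0.3115]
contact_force: [0.2, -0.3, -1.1]
opening: 0.0125
grip_force: 0.0
at [ 0.4654 -0.3141  0.3115] shift [ 0.2283 -0.339   0.0007] turn [ 0.0026 -0.0022  0.7089] F [ 0.2 -0.3 -1.1] t 13.15
```

View pics/w6.png

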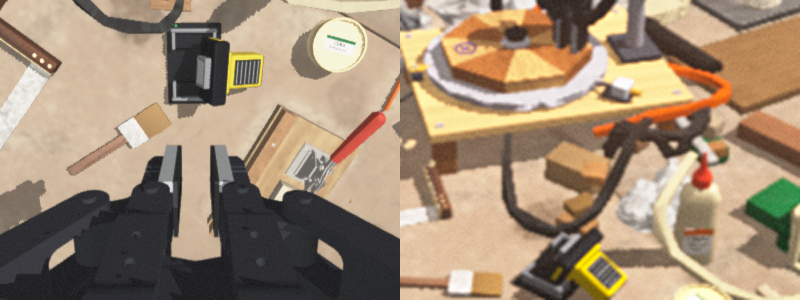

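The meter slipped out because the pads had only caught the top of its grip. It tipped about its long side, and now lies with the head on the cradle's right lip (wrist crop (215,72)) and the grip at (245,70) pointing right. I'll measure how it lies, using my last picture for a three-view composite.

```bash
python3 - <<'E'
from h import *
o=ctrl.get_obs(); import pickle
D={}
for n in('wrist','scene','top'): D[n]=cam(n)
pickle.dump((o,D),open('s.pkl','wb'))
print([k for k in D], [np.round(D[k][3],3) for k in D], D['wrist'][1][0,0])
w=D['wrist'][0][90:210,215:335]; s=D['scene'][0][210:310,240:340]
h=D['wrist'][0]
p=proj(*D['top'][1:],(.47,-.33,.03))[0].astype(int); print('top px',p); t=D['top'][0][p[1]-25:p[1]+25,p[0]-25:p[0]+25]
r=lambda i,a,b:cv2.resize(i,(a,b),interpolation=cv2.INTER_CUBIC)
cv2.imwrite('pics/fin.png',np.hstack([r(w,480,480),np.vstack([r(s,300,300),r(t,300,300)])[:480] if 0 else np.vstack([r(s,320,320),r(t[:,:],320,160)])]))
E
```

```text
['wrist', 'scene', 'top'] [array([ 0.523, -0.282,  0.484]), array([-0.029, -1.166,  0.889]), array([ 0.376, -0.113,  1.52 ])] 339.7343286751616
top px [313 192]
```

View pics/fin.png

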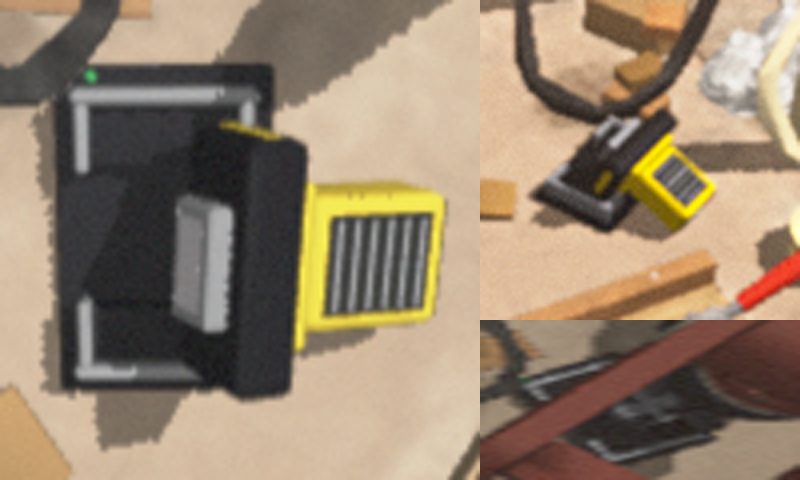

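The composite shows the meter on its broad side. The head is propped on the cradle's right lip, the grip (wrist crop 305–445, 185–330) slopes down to the bench on the right, the sensor pad faces left, and the ribbed pad faces up.

My plan is to pinch the grip across its 46 mm width with the tool leaning, then turn the meter upright about that pinch axis. To get its pose I'll triangulate the ribbed pad's corners from two wrist positions.

```bash
python3 -m jog '[[[0,0.05,0],[0,0,0]],[[0,0.1,0],[0,0,0]],[[0,0.14,0],[0,0,0]],[[0,0.14,0],[0,0,0]],[[0,0.14,0],[0,0,0]]]' 1| grep -E 'tool_pos|^t:'
cat > pad.py <<'E'
from h import *
def padcorners(im):
    hsv=cv2.cvtColor(im,cv2.COLOR_BGR2HSV)
    y=cv2.inRange(hsv,(20,110,70),(40,255,255)); y[230:]=0
    n,l,s,_=cv2.connectedComponentsWithStats(y); i=1+np.argmax(s[1:,4]); y=(l==i).astype(np.uint8)*255
    cs,hi=cv2.findContours(y,cv2.RETR_CCOMP,cv2.CHAIN_APPROX_NONE)
    hol=[c for c,h in zip(cs,hi[0]) if h[3]>=0]; c=max(hol,key=cv2.contourArea)
    b=cv2.minAreaRect(c); q=cv2.boxPoints(b)
    # quad fit, hull simplified to 4 points
    h=cv2.convexHull(c); 
    for e in np.arange(1,8,.25):
        a=cv2.approxPolyDP(h,e,True)
        if len(a)<=4: break
    a=a[:,0].astype(float); a=a[np.argsort(np.arctan2(*(a-a.mean(0)).T[::-1]))]
    return a,s[i],cv2.contourArea(c)
E
python3 - <<'E'
from pad import *
import pickle
o,D=pickle.load(open('s.pkl','rb'))
V1=D['wrist']; V2=cam('wrist'); pickle.dump(V2,open('s2.pkl','wb'))
C=[]
for V in(V1,V2): a,s,ar=padcorners(V[0]); print(np.round(a,1).tolist(),s,ar); C.append(a)
plan(.47,-.33,.2,28)
if len(C[0])==4==len(C[1]):
    Ps=[np.c_[V[1]@V[2].T,-(V[1]@V[2].T)@V[3]] for V in(V1,V2)]
    X=cv2.triangulatePoints(Ps[0],Ps[1],C[0].T,C[1].T); X=(X[:3]/X[3]).T; print(np.round(X,4))
    e=np.roll(X,-1,0)-X; print(np.linalg.norm(e,axis=1))
E
```

```text
t: 13.9
tool_pos: [0.5306, -0.4372, 0.3071]
[[297.0, 145.0], [321.0, 142.0], [321.0, 165.0], [297.0, 169.0]] [288 135  38  43 711] 625.5
[[188.0, 145.0], [215.0, 142.0], [217.0, 166.0], [190.0, 169.0]] [178 134  44  45 940] 718.0
at [ 0.5306 -0.4366  0.3084] shift [-0.0031 -0.1223  0.1087] turn [-0.0024  0.0004  0.0021] F [-0.3 -0.5 -0.3] t 13.95
[[ 0.4956 -0.3555  0.0472]
 [ 0.5132 -0.3837  0.0339]
 [ 0.4861 -0.4001  0.0337]
 [ 0.4684 -0.3712  0.0474]]
[0.03579758 0.03162367 0.03654043 0.03140519]
```

The ribbed pad comes out as a clean 36 x 31 mm rectangle, sloping 22° down towards a yaw of about -58°. Next I'll check which way the wrist can roll and where the neighbouring things stand.

```bash
python3 -c "
from h import *
print(np.round(ctrl.get_obs()['q'],3))"
python3 -m jog '[[[0,0,0],[0,0.14,0]],[[0,0,0],[0,0.14,0]]]'| grep -E 'tool_pos|^t:'
python3 - <<'E'
from h import *
import pickle
print(np.round(ctrl.get_obs()['q'],3))
im,K,Rc,c=pickle.load(open('s2.pkl','rb')); hsv=cv2.cvtColor(im,cv2.COLOR_BGR2HSV)
cr=cv2.inRange(hsv,(15,15,185),(40,110,255)); n,l,s,ce=cv2.connectedComponentsWithStats(cr)
for i in np.argsort(-s[1:,4])[:4]+1: print('cream',s[i],ray(K,Rc,c,ce[i],.03)[0])
rd=cv2.inRange(hsv,(0,150,120),(6,255,255))|cv2.inRange(hsv,(174,150,120),(179,255,255)); n,l,s,ce=cv2.connectedComponentsWithStats(rd)
for i in np.argsort(-s[1:,4])[:3]+1: print('red',s[i],ray(K,Rc,c,[ce[i],s[i][:2]],.05))
# bench hook corner from w5 viewed pixel (345,197), tin (400,137): pose then tool (.472,-.298,.3408) yaw 28
E
```

```text
[-0.797  0.16   1.318  0.     1.667  0.283]
t: 14.15
tool_pos: [0.5289, -0.4372, 0.3104]
[-0.862  0.119  1.364  0.137  1.626  0.23 ]
cream [    0     0   475   341 53157] [ 0.45598673 -0.40281732  0.03      ]
cream [ 192  199  110  121 3617] [ 0.39367084 -0.49571185  0.03      ]
cream [   0   11  120   85 3082] [ 0.51994233 -0.14892417  0.03      ]
cream [422  99  31  31 523] [ 0.68059543 -0.62198206  0.03      ]
red [288 196  44  52 645] [[ 0.48123409 -0.54626548  0.05      ]
 [ 0.49744494 -0.50165011  0.05      ]]
red [231  14  27  30 565] [[ 0.65098412 -0.35632299  0.05      ]
 [ 0.65725821 -0.33543091  0.05      ]]
red [494  54  18  27 185] [[ 0.75828579 -0.65180968  0.05      ]
 [ 0.76543879 -0.63052201  0.05      ]]
```

```bash
cat >> h.py <<'E'
def plan2(P,Rm,n=1):
    o=ctrl.get_obs(); Rt=R.from_rotvec(o['tool_rot']); rv=(Rt.inv()*R.from_matrix(Rm)).as_rotvec(); s=Rt.inv().apply(np.array(P)-o['tool_pos'])
    m=int(max(np.ceil(np.linalg.norm(rv)/.145),np.ceil(np.linalg.norm(s)/.045),1))
    print('at',np.round(o['tool_pos'],4),'shift',np.round(s,4),'turn',np.round(rv,4),'|turn|',round(float(np.linalg.norm(rv)),3),'rows',m,'per row',np.round(s/m,4),np.round(rv/m,4),'F',np.round(o['contact_force'],1),'t',round(float(o['t']),2),'q',np.round(o['q'],2))
hy=np.radians(-58.3); H=np.array([np.cos(hy),np.sin(hy),0]); U=np.array([0,0,1.]); CX=np.array([np.cos(hy+np.pi/2),np.sin(hy+np.pi/2),0])
dl=np.radians(21.9); ZM=H*np.cos(dl)-U*np.sin(dl); G=np.array([.488,-.373,.0266])-.008*ZM
def graspR(T):
    T=np.radians(T); z=-H*np.sin(T)-U*np.cos(T); y=-CX; return np.c_[np.cross(y,z),y,z]
E
python3 - <<'E'
from h import *
Rm=graspR(42); print(G,Rm[:,2],Rm[:,0]); plan2(G+.019*Rm[:,2]-.13*Rm[:,2],Rm)
E
```

```text
[ 0.48409959 -0.36668469  0.0295839 ] [-0.35160916  0.56930375 -0.74314483] [ 0.39050154 -0.63227587 -0.66913061]
at [ 0.5289 -0.4372  0.3104] shift [-0.0295 -0.0093  0.1961] turn [ 0.4521 -0.6987  1.4793] |turn| 1.697 rows 12 per row [-0.0025 -0.0008  0.0163] [ 0.0377 -0.0582  0.1233] F [-0.3  0.5  1.2] t 14.15 q [-0.86  0.12  1.36  0.14  1.63  0.23]
```

```bash
python3 -m jog '[[[-0.002,0,0.01],[0.038,-0.058,0.123]],[[-0.005,-0.002,0.02],[0.075,-0.116,0.247]],[[-0.007,-0.002,0.03],[0.113,-0.175,0.37]],[[-0.01,-0.003,0.04],[0.151,-0.233,0.493]],[[-0.012,-0.004,0.05],[0.188,-0.291,0.616]]]' 0.8| grep -E 'tool_pos|^t:'; python3 -c "
from h import *
Rm=graspR(42); plan2(G-.111*Rm[:,2],Rm)"
```

```text
t: 14.65
tool_pos: [0.525, -0.4346, 0.2597]
at [ 0.525  -0.4346  0.2597] shift [0.0294 0.0202 0.1434] turn [ 0.2665 -0.4053  0.8603] |turn| 0.988 rows 7 per row [0.0042 0.0029 0.0205] [ 0.0381 -0.0579  0.1229] F [-0.1 -0.2 -0.2] t 14.65 q [-0.8   0.36  1.18 -0.01  1.88  0.89]
```

```bash
python3 -m jog '[[[0.003,0.002,0.015],[0.038,-0.058,0.123]],[[0.006,0.004,0.03],[0.076,-0.116,0.246]],[[0.01,0.007,0.05],[0.114,-0.174,0.369]],[[0.014,0.01,0.07],[0.152,-0.232,0.492]],[[0.018,0.012,0.09],[0.19,-0.29,0.614]]]'| grep -E 'tool_pos|^t:'; python3 -c "
from h import *
Rm=graspR(42); plan2(G-.111*Rm[:,2],Rm)"
```

```text
t: 15.15
tool_pos: [0.5241, -0.431, 0.1665]
at [ 0.5241 -0.431   0.1665] shift [0.0297 0.0049 0.0454] turn [ 0.0772 -0.115   0.2464] |turn| 0.283 rows 2 per row [0.0148 0.0025 0.0227] [ 0.0386 -0.0575  0.1232] F [-0.2 -0.5  0.5] t 15.15 q [-0.82  0.64  1.03  0.06  2.08  1.51]
```

```bash
python3 -m jog '[[[0.015,0.0025,0.022],[0.038,-0.058,0.123]],[[0.03,0.005,0.045],[0.077,-0.115,0.246]],[[0.03,0.005,0.045],[0.077,-0.115,0.246]],[[0.03,0.005,0.045],[0.077,-0.115,0.246]]]'| grep -E 'tool_pos|^t:'; python3 - <<'E'
from pad import *
Rm=graspR(42); plan2(G-.111*Rm[:,2],Rm); plan2(G+.019*Rm[:,2],Rm)
V=cam('wrist')
a,s,ar=padcorners(V[0]); print(np.round(a,1).tolist(),s,ar)
X=np.array([[.4956,-.3555,.0472],[.5132,-.3837,.0339],[.4861,-.4001,.0337],[.4684,-.3712,.0474]])
print(np.round(proj(V[1],V[2],V[3],X),1).tolist())
cv2.imwrite('pics/pre.png',V[0])
E
```

```text
t: 15.55
tool_pos: [0.5228, -0.4304, 0.1118]
at [ 0.5228 -0.4304  0.1118] shift [-0.0004 -0.0005  0.0001] turn [0.0011 0.0002 0.0075] |turn| 0.008 rows 1 per row [-0.0004 -0.0005  0.0001] [0.0011 0.0002 0.0075] F [0.1 0.2 0.8] t 15.55 q [-0.85  0.75  1.    0.13  2.11  1.75]
at [ 0.5228 -0.4304  0.1118] shift [-0.0004 -0.0007  0.1301] turn [0.0011 0.0002 0.0075] |turn| 0.008 rows 3 per row [-0.0001 -0.0002  0.0434] [0.0004 0.0001 0.0025] F [0.1 0.2 0.8] t 15.55 q [-0.85  0.75  1.    0.13  2.11  1.75]
[[237.0, 156.0], [278.0, 158.0], [271.0, 199.0], [233.0, 197.0]] [ 219  136   66   78 2348] 1727.5
[[236.4, 196.0], [235.0, 159.3], [275.4, 159.5], [273.5, 197.0]]
```

```bash
f='tool_pos|^t:|cont|open|grip'; python3 -m jog '[[[0,0,0.045],[0,0,0]],[[0,-0.001,0.09],[0,0,0.007]],[[0,-0.001,0.115],[0,0,0.007]],[[0,-0.001,0.132],[0,0,0.007]],[[0,-0.001,0.132],[0,0,0.007]]]'| grep -E $f; python3 -m jog '[[[0,0,0],[0,0,0]],[[0,0,0],[0,0,0]],[[0,0,0],[0,0,0]]]' 0.35 80| grep -E $f;  python3 -m jog '[[[0,0,0],[0,0,0]],[[0,0,0],[0,0,0]]]' | grep -E $f
```

```text
t: 16.1
tool_pos: [0.4776, -0.3542, 0.0151]
contact_force: [0.3, -0.1, 1.1]
opening: 0.0685
grip_force: 0.0
t: 16.4
tool_pos: [0.4824, -0.358, 0.0172]
contact_force: [2.8, -0.8, 1.7]
opening: 0.0297
grip_force: 1.2
t: 16.6
tool_pos: [0.479, -0.3571, 0.0157]
contact_force: [2.9, -1.6, 4.9]
opening: 0.0297
grip_force: 2.2
```

```bash
python3 - <<'E'
from pad import *
V=cam('wrist'); im=V[0]; o=ctrl.get_obs(); print(o['opening'],o['grip_force'],o['tool_pos'],o['contact_force'])
hsv=cv2.cvtColor(im,cv2.COLOR_BGR2HSV); y=cv2.inRange(hsv,(20,110,70),(40,255,255))
n,l,s,ce=cv2.connectedComponentsWithStats(y)
for i in np.argsort(-s[1:,4])[:5]+1: print(s[i],np.round(ce[i]))
try: print(np.round(padcorners(im)[0]).tolist())
except Exception as e: print(e)
T=R.from_rotvec(o['tool_rot']).as_matrix(); t=o['tool_pos']
print('tcp,grasp,pads', np.round(proj(V[1],V[2],V[3],[t,t-.019*T[:,2],t-.019*T[:,2]+.023*T[:,1],t-.019*T[:,2]-.023*T[:,1]])).tolist())
X=np.array([[.4956,-.3555,.0472],[.5132,-.3837,.0339],[.4861,-.4001,.0337],[.4684,-.3712,.0474]]); print('old pad corners',np.round(proj(V[1],V[2],V[3],X)).tolist())
# coarse colour map of the picture, 16 px cells: Y yellow, k dark, . other
d=cv2.inRange(im,(0,0,0),(60,60,60))
for r in range(80,384,12): print(''.join('Y' if y[r:r+12,c:c+12].mean()>90 else 'k' if d[r:r+12,c:c+12].mean()>128 else '.' for c in range(100,420,8)))
E
```

```text
0.030049436325752125 2.4680601925285828 [ 0.47873928 -0.35679551  0.01533429] [ 3.10456821 -1.17673871  4.5812922 ]
[ 217  166  115  136 5146] [258. 237.]
[174 261   1   7   7] [174. 264.]
max() iterable argument is empty
tcp,grasp,pads [[256.0, 221.0], [256.0, 235.0], [303.0, 235.0], [210.0, 235.0]]
old pad corners [[225.0, 273.0], [220.0, 215.0], [295.0, 215.0], [290.0, 274.0]]
........................................
........................................
........................................
........................................
........................................
........................................
........................................
................Ykk.....................
...............YYYkkk...................
...............YYYYYYYY....k............
......kk.......YYYYYYYYYYYYYY...........
......kk....kkYYYYkkkk....YYYk..........
...............YYYkkkkkk...Y............
..............kYYkkkkkkk................
.........kkk..kYYkkkkkkkk..k............
kkkkkkkk.kkk.kkYY......kk..kk...........
kkkkkkkkkkkkkkkYYYYYYYY.kkkkkkk...kkk...
kkkkkkkkkkkkkkYYYYYYYYYYkkkkkkkkkkkkkkkk
kkkkkkkkkkkkkkkkkkkYYYYYkkkkkkkkkkkkkkkk
kkkkkkkkkkkkkkkkkkkkkkkkkkkkkkkkkkkkkkkk
kkkkkkkkkkkkkkkkkkkkkkkkkkkkkkkkkkkkkkkk
kkkkkkkkkkkkk............kkkkkkkkkkkkk..
kkkkkkkkkkkkkkkkkkkkkkkkkkkkkkkkkkkkkkkk
kkkkkkkkkkkkkkkkkkkkkkkkkkkkkkkkk.kkkkkk
kkk..kkkkkkkkkkkkkkkkkkkkkkkkkkkkk..kkkk
kk..kkkkkkkkkkkkkkkkkkkkkkkkkkkkkkk..kkk
```

The pads closed to their set opening without carrying load, so the meter has twisted between them. I'll open, back off and measure it again by its contours.

```bash
python3 -m jog '[[[0,0,0],[0,0,0]],[[0,0,0],[0,0,0]],[[0,0,0],[0,0,0]],[[0,0,-0.04],[0,0,0]],[[0,0,-0.08],[0,0,0]]]' 1 | grep -E 'tool_pos|^t:|open'; python3 -m jog '[[[0,0,-0.045],[0,0,0]],[[0,0,-0.06],[0,0,0]],[[0,0,-0.06],[0,0,0]]]' | grep -E 'tool_pos|^t:'
cat > feat.py <<'E'
from h import *
def feats(V,show=True):
    im=V[0]; hsv=cv2.cvtColor(im,cv2.COLOR_BGR2HSV); y=cv2.inRange(hsv,(20,110,70),(40,255,255)); y[270:]=0
    n,l,s,_=cv2.connectedComponentsWithStats(y); i=1+np.argmax(s[1:,4]); y=(l==i).astype(np.uint8)*255
    cs,hi=cv2.findContours(y,cv2.RETR_CCOMP,cv2.CHAIN_APPROX_NONE); out=[]
    for c,h in zip(cs,hi[0]):
        if cv2.contourArea(c)<25: continue
        p=cv2.approxPolyDP(c,2.5,True)[:,0].tolist(); m=np.zeros_like(y); cv2.drawContours(m,[c],-1,255,-1)
        if h[3]>=0: m&=~y
        out.append(('hole' if h[3]>=0 else 'outer',cv2.contourArea(c),p,np.round(cv2.mean(im,m)[:3]).tolist()))
        if show: print(*out[-1])
    return out
E
python3 - <<'E'
from feat import *
import pickle
V=cam('wrist'); pickle.dump(V,open('v1.pkl','wb')); print(ctrl.get_obs()['tool_pos'],V[3]); feats(V); S=cam('scene'); print('scene'); feats(S)
# cradle etc: where the dark things are near the meter, in the wrist view
g=cv2.inRange(cv2.cvtColor(V[0],cv2.COLOR_BGR2HSV),(0,0,110),(179,45,200)); g[230:]=0
n,l,s,ce=cv2.connectedComponentsWithStats(g)
for i in np.argsort(-s[1:,4])[:6]+1: print('grey',s[i],np.round(ce[i]))
E
```

```text
t: 17.15
tool_pos: [0.5043, -0.3998, 0.0716]
opening: 0.0855
t: 17.45
tool_pos: [0.5276, -0.4373, 0.1198]
[ 0.52677036 -0.43582959  0.11774205] [ 0.61460679 -0.5782437   0.20735486]
outer 3625.0 [[244, 137], [232, 181], [224, 187], [227, 208], [284, 214], [283, 197], [295, 155], [250, 148]] [70.0, 136.0, 146.0]
hole 1520.0 [[252, 157], [290, 163], [277, 201], [242, 196]] [84.0, 86.0, 86.0]
scene
outer 172.0 [[309, 269], [298, 252], [280, 267], [294, 269], [290, 264], [299, 259]] [26.0, 183.0, 207.0]
grey [ 444   17   68  121 3724] [490.  69.]
grey [  42   69   71   75 2026] [ 78. 104.]
grey [ 81 164  43  43 640] [105. 187.]
grey [199 172  26  14 296] [213. 179.]
grey [ 35 120  63  38 131] [ 65. 138.]
grey [198 188   9  26 110] [202. 202.]
```

The evidence now agrees. In the first knob attempt the shut fingers stood on the knob's top at TCP z 0.154, and the pad tips look close in the pictures. So the real fingertips lie about 33 mm behind the reported TCP, and every grasp so far was too shallow. I'll triangulate the meter again with a shifted view, then grasp 33 mm deeper.

```bash
python3 -m jog '[[[0,-0.035,-0.015],[0,0,0]],[[0,-0.07,-0.03],[0,0,0]],[[0,-0.07,-0.03],[0,0,0]],[[0,-0.07,-0.03],[0,0,0]]]' | grep -E 'tool_pos|^t:'
python3 - <<'E'
from feat import *
import pickle
V1=pickle.load(open('v1.pkl','rb')); V2=cam('wrist'); 
C=[]
for V in(V1,V2):
    hs=[f for f in feats(V,0) if f[0]=='hole']; f=max(hs,key=lambda f:f[1]); a=np.array(f[2],float); print(f[1],a.tolist())
    a=a[np.argsort(np.arctan2(*(a-a.mean(0)).T[::-1]))]; C.append(a)
Ps=[np.c_[V[1]@V[2].T,-(V[1]@V[2].T)@V[3]] for V in(V1,V2)]
X=cv2.triangulatePoints(Ps[0],Ps[1],C[0].T,C[1].T); X=(X[:3]/X[3]).T; print(np.round(X,4))
e=np.roll(X,-1,0)-X; print(np.round(np.linalg.norm(e,axis=1),4)); print(np.round(X.mean(0),4), np.round(e/np.linalg.norm(e,axis=1)[:,None],3).tolist())
# fingertip check: bright pad faces near the bottom of the picture
o=ctrl.get_obs(); T=R.from_rotvec(o['tool_rot']).as_matrix(); t=o['tool_pos']; print(o['opening'],o['t'])
for k in(0,.019,.033,.046): print(k,np.round(proj(V2[1],V2[2],V2[3],[t-k*T[:,2]+sy*.0425*T[:,1]+.011*T[:,0] for sy in(-1,1)])).tolist())
g=cv2.inRange(cv2.cvtColor(V2[0],cv2.COLOR_BGR2HSV),(0,0,110),(179,40,220)); n,l,s,ce=cv2.connectedComponentsWithStats(g)
for i in range(1,n):
    if s[i,4]>150 and s[i,1]+s[i,3]>260: print('grey low',s[i])
E
```

```text
t: 17.95
tool_pos: [0.5965, -0.4141, 0.1378]
1520.0 [[252.0, 157.0], [290.0, 163.0], [277.0, 201.0], [242.0, 196.0]]
1274.5 [[332.0, 151.0], [364.0, 157.0], [348.0, 192.0], [317.0, 188.0]]
[[ 0.5035 -0.392   0.0335]
 [ 0.4696 -0.3983  0.0303]
 [ 0.4615 -0.3659  0.0485]
 [ 0.4919 -0.3559  0.0482]]
[0.0346 0.038  0.0321 0.0406]
[ 0.4816 -0.3781  0.0401] [[-0.979, -0.183, -0.091], [-0.214, 0.853, 0.477], [0.95, 0.312, -0.008], [0.284, -0.888, -0.362]]
0.08592637919075809 18.0
0 [[179.0, 202.0], [336.0, 202.0]]
0.019 [[171.0, 214.0], [345.0, 214.0]]
0.033 [[163.0, 224.0], [353.0, 224.0]]
0.046 [[155.0, 235.0], [362.0, 235.0]]
grey low [  2 273  54  38 674]
grey low [ 142  299  136   46 2032]
grey low [157 343  34  14 235]
grey low [444 373  31  11 236]
```

This confirms it: the open tips seen earlier near (153,243) and (358,243) match a point about 46 mm behind the TCP, which is 33 + 13. The meter lies almost as before, twisted by 16°. I'll set the deeper grasp.

```bash
cat >> h.py <<'E'
hy=np.radians(-74.7); H=np.array([np.cos(hy),np.sin(hy),0]); CX=np.array([np.cos(hy+np.pi/2),np.sin(hy+np.pi/2),0])
dl=np.radians(23); ZM=H*np.cos(dl)-U*np.sin(dl); G=np.array([.480,-.3725,.0263])-.006*ZM
E
python3 -c "
from h import *
Rm=graspR(36); print(G); plan2(G-.08*Rm[:,2],Rm)"
```

```text
[ 0.47854262 -0.36717272  0.02864439]
at [ 0.5958 -0.4147  0.1378] shift [-0.0121  0.088   0.0712] turn [0.1813 0.1067 0.2197] |turn| 0.304 rows 3 per row [-0.004   0.0293  0.0237] [0.0604 0.0356 0.0732] F [ 0.5  0.6 -0.7] t 18.0 q [-0.78  0.85  0.81  0.2   2.19  1.87]
```

```bash
python3 -m jog '[[[-0.004,0.029,0.01],[0.06,0.035,0.073]],[[-0.008,0.058,0.035],[0.12,0.071,0.146]],[[-0.012,0.088,0.071],[0.181,0.107,0.22]],[[-0.012,0.088,0.071],[0.181,0.107,0.22]],[[-0.012,0.088,0.071],[0.181,0.107,0.22]]]' 0.82| grep -E 'tool_pos|^t:|cont'
python3 - <<'E'
from feat import *
Rm=graspR(36); plan2(G+.051*Rm[:,2],Rm)
V=cam('wrist')
for f in feats(V,0):
    if f[0]=='hole': print(f[1],f[2])
print(np.round(proj(V[1],V[2],V[3],[[.5035,-.392,.0335],[.4696,-.3983,.0303],[.4615,-.3659,.0485],[.4919,-.3559,.0482]])).tolist())
E
```

```text
t: 18.5
tool_pos: [0.4879, -0.4115, 0.0921]
contact_force: [1.6, -1.1, 0.0]
at [ 0.4879 -0.4115  0.0921] shift [ 0.0013 -0.0025  0.1289] turn [-0.001   0.0046 -0.0034] |turn| 0.006 rows 3 per row [ 0.0004 -0.0008  0.043 ] [-0.0003  0.0015 -0.0011] F [ 1.6 -1.1  0. ] t 18.5 q [-0.93  0.57  1.27  0.23  1.89  1.96]
2308.5 [[274, 160], [275, 209], [231, 212], [227, 163]]
[[226.0, 162.0], [276.0, 161.0], [274.0, 210.0], [231.0, 211.0]]
```

```bash
f='tool_pos|^t:|cont|open|grip'; python3 -m jog '[[[0,-0.001,0.04],[0,0,0]],[[0.001,-0.0025,0.08],[0,0,0]],[[0.001,-0.0025,0.105],[0,0,0]],[[0.001,-0.0025,0.12],[0,0,0]],[[0.001,-0.0025,0.127],[0,0,0]]]'| grep -E $f; python3 -m jog '[[[0,0,0],[0,0,0]],[[0,0,0],[0,0,0]],[[0,0,0],[0,0,0]]]' 0.3 60| grep -E $f;  python3 -m jog '[[[0,0,0],[0,0,0]],[[0,0,0],[0,0,0]]]' | grep -E $f
```

```text
t: 19.05
tool_pos: [0.4766, -0.3424, -0.0084]
contact_force: [1.4, -0.5, -0.1]
opening: 0.07
grip_force: 0.0
t: 19.35
tool_pos: [0.4768, -0.344, -0.0067]
contact_force: [1.5, -1.7, 1.7]
opening: 0.0453
grip_force: 61.3
t: 19.55
tool_pos: [0.4767, -0.3438, -0.0068]
contact_force: [0.9, -3.8, 4.3]
opening: 0.0455
grip_force: 61.8
```

It now holds firmly: opening 45.5 mm for the 46 mm grip, at 61 N. Lifting gently.

```bash
f='tool_pos|^t:|cont|open|grip'; python3 -m jog '[[[-0.006,0,-0.008],[0,0,0]],[[-0.015,0,-0.02],[0,0,0]],[[-0.026,0,-0.036],[0,0,0]],[[-0.041,0,-0.057],[0,0,0]],[[-0.059,0,-0.081],[0,0,0]]]' | grep -E $f;python3 -m jog '[[[-0.018,0,-0.024],[0,0,0]],[[-0.041,0,-0.057],[0,0,0]],[[-0.07,0,-0.097],[0,0,0]],[[-0.1,0,-0.137],[0,0,0]],[[-0.1,0,-0.137],[0,0,0]]]' | grep -E $f
python3 - <<'E'
from feat import *
o=ctrl.get_obs(); T=R.from_rotvec(o['tool_rot']).as_matrix(); print(np.round(T,3).tolist(),o['q'].round(2))
V=cam('wrist')
for f in feats(V,0): print(f[:3])
E
```

```text
t: 20.05
tool_pos: [0.4748, -0.3413, 0.0933]
contact_force: [0.1, -0.8, -2.4]
opening: 0.0456
grip_force: 61.0
t: 20.55
tool_pos: [0.4766, -0.3429, 0.2723]
contact_force: [1.0, 0.4, -0.6]
opening: 0.0452
grip_force: 61.0
[[0.222, -0.964, -0.144], [-0.789, -0.264, 0.555], [-0.573, -0.01, -0.819]] [-0.88  0.29  1.31  0.28  2.08  2.06]
('outer', 3526.0, [[303, 185], [307, 207], [197, 211], [202, 188], [191, 221], [199, 269], [211, 269], [208, 232], [293, 227], [301, 229], [300, 269], [312, 269], [314, 214]])
```

```bash
cat >> h.py <<'E'
Rg=np.array([[0.222,-0.964,-0.144],[-0.789,-0.264,0.555],[-0.573,-0.01,-0.819]]); Rg=R.from_matrix(Rg).as_matrix()
am=Rg.T@ZM; am[1]=0; am/=np.linalg.norm(am); rg=Rg.T@(np.array([.480,-.3725,.0263])-np.array([.4767,-.3438,-.0068]))
def finalR(yaw,a=None):
    a=am if a is None else a; yw=np.radians(yaw-90); y=np.array([np.cos(yw),np.sin(yw),0]); xm=np.array([0,1,0])
    B=np.c_[a,xm,np.cross(a,xm)]; W=np.c_[U,y,np.cross(U,y)]; return W@B.T
E
python3 - <<'E'
from feat import *
print('a',am,'beta',np.degrees(np.arcsin(-am[2])),'r',rg)
Rf=finalR(77.8); print(np.round(Rf,3).tolist())
Rt=R.from_rotvec(ctrl.get_obs()['tool_rot']); rv=(Rt.inv()*R.from_matrix(Rf)).as_rotvec(); print(np.linalg.norm(rv))
for k in(.25,.5,.75): M=(Rt*R.from_rotvec(k*rv)).as_matrix(); print(k,'toolz',M[:,2].round(2),'tooly',M[:,1].round(2))
V=cam('wrist'); im=V[0]; hsv=cv2.cvtColor(im,cv2.COLOR_BGR2HSV); y=cv2.inRange(hsv,(20,110,70),(40,255,255))
for r in range(200,384,6):
    c=np.nonzero(y[r,190:330])[0]+190; print(r,(c.min(),c.max(),len(c)) if len(c) else None, end=' ')
E
```

```text
a [ 0.97823241  0.         -0.20751228] beta 11.976605403712368 r [ 0.00439773  0.00407699 -0.04352273]
[[0.044, 0.977, 0.207], [0.203, -0.211, 0.956], [0.978, 0.0, -0.208]]
2.8735700300481697
0.25 toolz [ 0.14  0.57 -0.81] tooly [-0.63 -0.58 -0.52]
0.5 toolz [ 0.35  0.68 -0.65] tooly [ 0.02 -0.69 -0.72]
0.75 toolz [ 0.37  0.83 -0.41] tooly [ 0.66 -0.55 -0.51]
200 (np.int64(197), np.int64(309), 8) 206 (np.int64(196), np.int64(311), 7) 212 (np.int64(194), np.int64(313), 120) 218 (np.int64(192), np.int64(314), 123) 224 (np.int64(192), np.int64(314), 123) 230 (np.int64(193), np.int64(314), 77) 236 (np.int64(194), np.int64(313), 28) 242 (np.int64(195), np.int64(313), 28) 248 (np.int64(196), np.int64(313), 27) 254 (np.int64(197), np.int64(313), 27) 260 (np.int64(198), np.int64(312), 26) 266 (np.int64(199), np.int64(312), 26) 272 (np.int64(199), np.int64(312), 26) 278 (np.int64(200), np.int64(311), 25) 284 (np.int64(201), np.int64(311), 26) 290 (np.int64(201), np.int64(311), 27) 296 (np.int64(199), np.int64(311), 28) 302 (np.int64(198), np.int64(313), 33) 308 (np.int64(197), np.int64(315), 37) 314 (np.int64(196), np.int64(317), 122) 320 (np.int64(195), np.int64(318), 124) 326 (np.int64(194), np.int64(321), 128) 332 (np.int64(193), np.int64(320), 128) 338 (np.int64(195), np.int64(271), 77) 344 None 350 None 356 None 362 None 368 None 374 None 380 None
```

```bash
python3 - <<'E'
from feat import *
from station import optics
d=optics.get_image('wrist'); im=d['image']; M=np.array(d['mount']); hsv=cv2.cvtColor(im,cv2.COLOR_BGR2HSV); y=cv2.inRange(hsv,(20,110,70),(40,255,255))
v=np.arange(220,290); l=[];r=[]
for k in v:
    c=np.nonzero(y[k,185:325])[0]+185; l.append(c.min()-.5); r.append(c.max()+.5)
pl=np.polyfit(v,l,1); pr=np.polyfit(v,r,1); print(pl,pr,np.std(np.polyval(pl,v)-l),np.std(np.polyval(pr,v)-r))
P=[]
for k in(220,289):
    u0,u1=np.polyval(pl,k),np.polyval(pr,k); Z=d['fx']*.046/(u1-u0); c=np.array([((u0+u1)/2-d['cx'])/d['fx']*Z,(k-d['cy'])/d['fy']*Z,Z]); P.append(M[:3,:3]@c+M[:3,3])
P=np.array(P); e=P[0]-P[1]; print('face points in tool',P.round(4).tolist(),'len',np.linalg.norm(e),'dir',(e/np.linalg.norm(e)).round(3),'beta',np.degrees(np.arctan2(-e[2],e[0])))
Rf=finalR(77.8); plan2(np.array([.4766,-.3429,.2723])+[0,.1,.06],Rf)
E
```

```text
[1.47143732e-01 1.58737635e+02] [-4.61376957e-02  3.24799186e+02] 0.4199714515246565 0.3472108609783531
face points in tool [[0.0216, -0.0012, -0.0563], [-0.0115, 0.0001, -0.0495]] len 0.03383318162908112 dir [ 0.978 -0.039 -0.203] beta 11.720563729365796
at [ 0.4744 -0.3408  0.2619] shift [-0.1173 -0.0281 -0.0023] turn [ 1.0169  0.576  -2.6317] |turn| 2.88 rows 20 per row [-0.0059 -0.0014 -0.0001] [ 0.0508  0.0288 -0.1316] F [ 0.2  0.2 -2.5] t 20.7 q [-0.88  0.3   1.32  0.28  2.08  2.06]
```

The edge fit gives a tilt of 11.7°, against 12.0° expected. Now I'll turn the meter upright while carrying it over, high up.

```bash
f='tool_pos|^t:|open|grip'; python3 -m jog '[[[-0.01,-0.002,-0.01],[0.051,0.029,-0.132]],[[-0.02,-0.004,-0.02],[0.102,0.058,-0.263]],[[-0.03,-0.006,-0.03],[0.152,0.086,-0.395]],[[-0.04,-0.008,-0.04],[0.203,0.115,-0.526]],[[-0.05,-0.01,-0.05],[0.254,0.144,-0.658]]]' | grep -E $f
python3 - <<'E'
from h import *
Rf=finalR(77.8); T=np.array([.506,.0935,.245])-Rf@rg; print('TCPf',T); plan2(T+[0,0,.1],Rf)
E
```

```text
t: 21.2
tool_pos: [0.4805, -0.3264, 0.3295]
opening: 0.0453
grip_force: 61.1
TCPf [0.51081946 0.13508342 0.23166649]
at [ 0.4805 -0.3264  0.3295] shift [-0.2423 -0.2879  0.2688] turn [ 0.7559  0.4319 -1.9729] |turn| 2.156 rows 15 per row [-0.0162 -0.0192  0.0179] [ 0.0504  0.0288 -0.1315] F [ 0.   0.2 -1.9] t 21.2 q [-0.97  0.13  1.42  0.5   2.01  1.45]
```

```bash
f='tool_pos|^t:|open|grip'; python3 -m jog '[[[-0.016,-0.019,0.018],[0.05,0.029,-0.132]],[[-0.032,-0.038,0.036],[0.101,0.058,-0.263]],[[-0.048,-0.058,0.054],[0.151,0.086,-0.395]],[[-0.065,-0.077,0.072],[0.202,0.115,-0.526]],[[-0.081,-0.096,0.09],[0.252,0.144,-0.658]]]' | grep -E $f
python3 - <<'E'
from h import *
Rf=finalR(77.8); T=np.array([.506,.0935,.245])-Rf@rg; plan2(T+[0,0,.1],Rf)
E
```

```text
t: 21.7
tool_pos: [0.4907, -0.1713, 0.3288]
opening: 0.0452
grip_force: 61.1
at [ 0.4907 -0.1713  0.3288] shift [-0.0515 -0.2134  0.2146] turn [ 0.5042  0.2881 -1.3155] |turn| 1.438 rows 10 per row [-0.0051 -0.0213  0.0215] [ 0.0504  0.0288 -0.1315] F [-0.5  0.4 -1.8] t 21.7 q [-0.92 -0.15  1.78  0.8   1.88  0.88]
```

```bash
f='tool_pos|^t:|open|grip'; python3 -m jog '[[[-0.005,-0.021,0.021],[0.05,0.029,-0.132]],[[-0.01,-0.043,0.043],[0.101,0.058,-0.263]],[[-0.015,-0.064,0.064],[0.151,0.086,-0.395]],[[-0.02,-0.085,0.086],[0.202,0.115,-0.526]],[[-0.025,-0.107,0.107],[0.252,0.144,-0.658]]]' | grep -E $f
python3 - <<'E'
from h import *
Rf=finalR(77.8); T=np.array([.506,.0935,.245])-Rf@rg; plan2(T+[0,0,.1],Rf)
E
```

```text
t: 22.2
tool_pos: [0.5016, -0.0185, 0.3299]
opening: 0.0451
grip_force: 61.1
at [ 0.5016 -0.0185  0.3299] shift [ 0.0194 -0.0784  0.131 ] turn [ 0.2521  0.1448 -0.6585] |turn| 0.72 rows 5 per row [ 0.0039 -0.0157  0.0262] [ 0.0504  0.029  -0.1317] F [-0.7 -0.2 -2.7] t 22.2 q [-0.78 -0.28  2.01  1.08  1.83  0.3 ]
```

```bash
f='tool_pos|^t:|open|grip'; python3 -m jog '[[[0.004,-0.016,0.026],[0.05,0.029,-0.132]],[[0.008,-0.031,0.052],[0.101,0.058,-0.263]],[[0.012,-0.047,0.079],[0.151,0.087,-0.395]],[[0.016,-0.063,0.105],[0.202,0.116,-0.527]],[[0.019,-0.078,0.131],[0.252,0.145,-0.658]]]' | grep -E $f
python3 -m jog '[[[0,0,0],[0,0,0]],[[0,0,0],[0,0,0]]]' | grep -E $f
python3 - <<'E'
from feat import *
Rf=finalR(77.8); T=np.array([.506,.0935,.245])-Rf@rg; plan2(T+[0,0,.02],Rf)
o=ctrl.get_obs(); Rt=R.from_rotvec(o['tool_rot']).as_matrix(); print('meter z',(Rt@am).round(3),'grip at',o['tool_pos']+Rt@rg)
# top camera: yellow top face at z = grip+.023
V=cam('top'); hsv=cv2.cvtColor(V[0],cv2.COLOR_BGR2HSV); y=cv2.inRange(hsv,(22,110,90),(38,255,255)); y[:150]=0;y[215:]=0;y[:,:160]=0;y[:,225:]=0
n,l,s,ce=cv2.connectedComponentsWithStats(y)
zt=(o['tool_pos']+Rt@rg)[2]+.023
for i in np.argsort(-s[1:,4])[:3]+1: q=np.argwhere(l==i)[:,::-1]; print(s[i],cv2.minAreaRect(ray(*V[1:],q,zt)[:,:2].astype(np.float32)))
print('expected px',proj(*V[1:],(*(o['tool_pos']+Rt@rg)[:2],zt)))
E
```

```text
t: 22.7
tool_pos: [0.5111, 0.1347, 0.3308]
opening: 0.0456
grip_force: 61.1
t: 22.9
tool_pos: [0.5114, 0.1339, 0.3312]
opening: 0.0454
grip_force: 61.6
at [0.5114 0.1339 0.3312] shift [-0.0775 -0.0004  0.0177] turn [ 0.0006  0.0027 -0.0059] |turn| 0.006 rows 2 per row [-0.0388 -0.0002  0.0089] [ 0.0003  0.0013 -0.0029] F [ 0.2  0.6 -1.9] t 22.9 q [-0.51 -0.21  2.06  1.28  1.79 -0.33]
meter z [0.006 0.001 1.   ] grip at [0.50657856 0.09233814 0.34460055]
[173 166  12  18  54] ((0.5034951567649841, 0.08963554352521896), (0.02794678881764412, 0.04701811447739601), 86.15770721435547)
[184 169   5  16  30] ((0.497833251953125, 0.06937559694051743), (0.005876525770872831, 0.04214382544159889), 80.43888092041016)
[171 176   2   3   4] ((0.49709513783454895, 0.10909612476825714), (0.0027392960619181395, 0.005520732142031193), 89.95746612548828)
expected px [[177.61005021 173.50015353]]
```

```bash
f='tool_pos|^t:|cont'; python3 -m jog '[[[-0.03,0,0.008],[0,0.002,-0.004]],[[-0.06,0,0.014],[0,0.003,-0.006]],[[-0.09,0.001,0.021],[0,0.003,-0.006]],[[-0.115,0.001,0.026],[0,0.003,-0.006]],[[-0.127,0.001,0.029],[0,0.003,-0.006]]]' | grep -E $f
python3 -m jog '[[[0,0,0],[0,0,0]],[[0,0,0],[0,0,0]],[[0,0,0],[0,0,0]]]' | grep -E $f
cat > z.py <<'E'
from h import *
o=ctrl.get_obs(); Rt=R.from_rotvec(o['tool_rot']).as_matrix(); print('z_m',(Rt@am).round(3),'grip',(o['tool_pos']+Rt@rg).round(4),'F',o['contact_force'].round(2),'open',o['opening'],'grip',o['grip_force'])
E
python3 z.py
```

```text
t: 23.45
tool_pos: [0.513, 0.1338, 0.2008]
contact_force: [0.1, 0.8, -2.3]
t: 23.75
tool_pos: [0.5146, 0.1338, 0.2048]
contact_force: [-0.0, 0.1, -0.6]
z_m [-0.009  0.002  1.   ] grip [0.5096 0.0923 0.2182] F [-0.    0.05 -0.63] open 0.04500795775715615 grip 61.582406158559024
```

```bash
f='tool_pos|^t:|cont'; python3 -m jog '[[[-0.008,-0.002,0.003],[0,0,0]],[[-0.015,-0.003,0.0035],[0,0,0]],[[-0.015,-0.003,0.0035],[0,0,0]],[[-0.015,-0.003,0.0035],[0,0,0]]]' | grep -E $f; python3 z.py
python3 - <<'E'
from feat import *
o=ctrl.get_obs(); Rt=R.from_rotvec(o['tool_rot']).as_matrix(); g=o['tool_pos']+Rt@rg
for n in('top','scene'):
    V=cam(n); hsv=cv2.cvtColor(V[0],cv2.COLOR_BGR2HSV); y=cv2.inRange(hsv,(22,110,90),(38,255,255))
    e=proj(*V[1:],[g+[0,0,.023],g-[0,0,.06]])[0].astype(int); w=np.zeros_like(y); w[e[1]-25:e[1]+40,e[0]-25:e[0]+25]=255; y&=w
    N,l,s,ce=cv2.connectedComponentsWithStats(y); print(n,'exp',e)
    for i in np.argsort(-s[1:,4])[:3]+1:
        q=np.argwhere(l==i)[:,::-1]; print(s[i],cv2.minAreaRect(ray(*V[1:],q,g[2]+.023)[:,:2].astype(np.float32)) if n=='top' else '')
    b=cv2.inRange(hsv,(105,60,40),(175,255,200))&w; print('blue',np.argwhere(b)[:,::-1].tolist()[:12])
    cv2.imwrite(f'pics/end_{n}.png',V[0])
E
```

```text
t: 24.15
tool_pos: [0.5108, 0.1354, 0.1876]
contact_force: [0.6, 0.1, -1.9]
z_m [-0.005  0.001  1.   ] grip [0.5059 0.0939 0.201 ] F [ 0.63  0.08 -1.93] open 0.04535824718275269 grip 61.62161607295275
top exp [185 178]
[181 172  14  17  67] ((0.5030961036682129, 0.08975204825401306), (0.04183649644255638, 0.0452268123626709), 78.51837921142578)
[180 183   6   5   9] ((0.4840141832828522, 0.10530997067689896), (0.0198639165610075, 0.0076842522248625755), 50.70216751098633)
blue []
scene exp [231 127]
[223 130   3   5  11] 
blue [[248, 122], [249, 122], [247, 124], [234, 136], [222, 138], [230, 142], [223, 144], [227, 145], [228, 147], [228, 155]]
```

```bash
python3 -m jog '[[[-0.002,0,0.0005],[0,0,0]],[[-0.004,0,0.001],[0,0,0]],[[-0.004,0,0.001],[0,0,0]],[[-0.004,0,0.001],[0,0,0]]]' >/dev/null; python3 z.py; python3 -m jog '[[[-0.002,0,0.0005],[0,0,0]],[[-0.002,0,0.0005],[0,0,0]],[[-0.002,0,0.0005],[0,0,0]]]' >/dev/null; python3 z.py; python3 -m jog '[[[-0.002,0,0.0005],[0,0,0]],[[-0.002,0,0.0005],[0,0,0]],[[-0.002,0,0.0005],[0,0,0]]]' >/dev/null; python3 z.py
```

```text
z_m [-0.006  0.001  1.   ] grip [0.5061 0.0939 0.197 ] F [ 0.16  0.19 -0.82] open 0.04529113976979146 grip 61.619660707656294
z_m [-0.006  0.001  1.   ] grip [0.5061 0.094  0.1949] F [ 0.16 -0.42 -1.4 ] open 0.04513333190227601 grip 61.619117392692715
z_m [-0.006  0.001  1.   ] grip [0.5063 0.0939 0.1932] F [ 0.1  -0.46 -0.67] open 0.045058594602827365 grip 61.67301322566345
```

```bash
for i in 1 2; do python3 -m jog '[[[-0.002,0,0.0004],[0,0,0]],[[-0.002,0,0.0004],[0,0,0]],[[-0.002,0,0.0004],[0,0,0]]]' >/dev/null; python3 z.py; done
```

```text
z_m [-0.006  0.001  1.   ] grip [0.5064 0.0939 0.1913] F [ 0.87 -0.08  1.04] open 0.04501458223142357 grip 61.63842474343255
z_m [-0.007  0.001  1.   ] grip [0.5064 0.0938 0.1893] F [ 1.14 -0.65  2.62] open 0.04550039551428167 grip 61.71734061324969
```

```bash
for i in 1 2 3 4 5 6; do python3 -m jog '[[[0,0,0],[0,0,0]],[[0,0,0],[0,0,0]]]' | grep -E 'cont'; done; python3 z.py
```

```text
contact_force: [0.3, -1.1, 2.7]
contact_force: [2.4, -2.7, 2.3]
contact_force: [2.6, -1.9, 3.6]
contact_force: [2.3, -1.8, 2.8]
contact_force: [2.8, -2.1, 1.5]
contact_force: [2.7, -2.4, 3.0]
z_m [-0.006  0.001  1.   ] grip [0.5062 0.094  0.1889] F [ 2.67 -2.38  2.96] open 0.04482782186108121 grip 62.05590565921739
```

The net push is about 4.4 N (roughly 3.8 mm in), steady and upright, within about 3 mm of the mark. Handing in.

```bash
python3 -c "
from station import job
print(job.finish_job())"
```

```text
the job is handed in; nothing more can be done
None
```

I turned the marked wedge to the pointer and handed in with the meter held upright on the circle, pressed about 3.8 mm in at about 4.4 N; on the first lift it slipped and tipped over on its cradle, so I re-gripped it across its long side instead of on the ribbed pads, and the hand-in call gave no verdict.

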